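# Catch the panel sockets from the dispenser and put them on the scale

## Task

Take the dish by its handle, hold it level under the lip of the dispenser's chute and gently push the paddle right in with the dish's rim, so that all three panel sockets slide off the chute into the dish you are holding. Then set the dish with the sockets level on the middle of the scale's pan and let go of it; let no socket fall outside the dish, and leave the mug, the screwdriver and the jar where they are.

Things in the scene. Friction and masses are not known exactly. Their poses are not given: they have to be found in the camera images.
- dish: Round open aluminium dish: 120 mm across the rim, 96 mm across the foot, 45 mm high, wall 3 mm, floor 4 mm, about 0.24 kg. Straight level black handle, 14 mm wide and high, pointing outwards along the dish's -x, from 57 to 164 mm from the centre, its middle line 38 mm above the underside. Origin: centre of the underside, z up. Stands on the bench at the start.
- handle (a point): Point on the middle line of the dish's handle, 118 mm from the dish's centre and 38 mm above its underside: a place to grip it, fingers across the handle. Axes as the dish.
- dispenser: Fixed gravity dispenser: dark foot 170 x 120 mm, grey column, open-topped polished steel chute (35 mm wide inside, sides 24 mm high) tilted 32 degrees. A thin gate stands across its low end between two dark posts (30 mm either side, 70 mm above the lip). Origin on the bench; front = -x, chute rises to +x, z up. The foot begins 50 mm behind the lip; under the lip is only the push paddle.
- lip (a point): Middle of the chute's low end, on the chute floor, 135 mm above the bench; axes as the dispenser. Sockets drop from here, within 1 s of the gate being up, and fly up to 40 mm forward (-x). A dish whose rim has pushed the paddle right in, rim 15 to 25 mm below the lip, has its mouth in the right place.
- paddle_rest (a point): Fixed point under the lip, 115 mm above the bench: nominal middle of the paddle's front face at rest; an adjusting slide puts it up to 20 mm nearer or farther along x: feel for it. Steel plate 70 mm wide, 50 to 125 mm above the bench. Pushed level to the dispenser's +x it slides 40 mm to a firm stop, spring 3 to 7 N, lifting the gate 35 mm: sockets pass only in the last few mm. Springs back.
- scale: Fixed low bench scale: grey 130 x 130 mm body with a square 124 mm steel pan, top 34 mm above the bench, and a low display strip (18 mm high) along its -y side to 105 mm from the centre. Origin: centre of the underside.
- pan (a point): Centre of the top of the scale's pan.
- mug: White mug, 76 mm across, 88 mm high, with handle; a bystander. Origin: centre of the underside.
- screwdriver: Screwdriver with black handle lying on the bench; a bystander. Origin: under its middle.
- jar: Small closed amber glass jar, 52 mm across, 60 mm high; a bystander. Origin: centre of the underside.
- socket0: Bright metal panel socket: square foot 24 x 24 x 12 mm with a round barrel 16 mm across on top, 23 mm high in all, about 40 g; number 1 of 3 from the lip in the queue on the chute at the start. Origin: centre of the foot's underside.
- socket1: Bright metal panel socket: square foot 24 x 24 x 12 mm with a round barrel 16 mm across on top, 23 mm high in all, about 40 g; number 2 of 3 from the lip in the queue on the chute at the start. Origin: centre of the foot's underside.
- socket2: Bright metal panel socket: square foot 24 x 24 x 12 mm with a round barrel 16 mm across on top, 23 mm high in all, about 40 g; number 3 of 3 from the lip in the queue on the chute at the start. Origin: centre of the foot's underside.
Not all that is in view belongs to the job. What is shaped like the scale but green or red is not meant.

How it is judged (in metres and radians):
On the way:
1. All three sockets are in the dish while it is held clear of the bench and the scale (its underside more than 45 mm up) (height (world z) of dish above 0.045 m and horizontal distance between each of socket0, socket1, socket2 and dish below 0.057 m and z of socket0 in the frame of dish between 0 and 0.055 m and z of socket1 in the frame of dish between 0 and 0.055 m and z of socket2 in the frame of dish between 0 and 0.055 m), for 0.2 s.
At the end, for the whole second after the job is handed in: All three sockets lie inside the dish; the dish stands upright and flat (within 0.06 rad) on the scale's pan, its centre within 25 mm of the pan's centre, released, with dish and sockets at rest (horizontal distance between each of socket0, socket1, socket2 and dish below 0.057 m and z of socket0 in the frame of dish between 0 and 0.055 m and z of socket1 in the frame of dish between 0 and 0.055 m and z of socket2 in the frame of dish between 0 and 0.055 m and horizontal distance between dish and pan below 0.025 m and z of dish in the frame of pan between -0.004 and 0.004 m and angle between dish's own z axis and vertical below 0.06 rad and linear speed of dish below 0.02 m/s and linear speed of each of socket0, socket1, socket2 below 0.03 m/s); the robot touches nothing.
It fails at once if a socket falls onto the bench outside the dish ((height (world z) of socket0 below 0.03 m and horizontal distance between socket0 and dish above 0.06 m) or (height (world z) of socket1 below 0.03 m and horizontal distance between socket1 and dish above 0.06 m) or (height (world z) of socket2 below 0.03 m and horizontal distance between socket2 and dish above 0.06 m)).
It fails at once if the dish is rammed against the dispenser or its paddle (more than 30 N) (contact force between dish and dispenser above 30 N).
It fails at once if the loaded or empty dish is tipped by more than 35 degrees (angle between dish's own z axis and vertical above 0.61 rad).
It fails at once if the mug, the screwdriver or the jar is moved by more than 30 mm (distance of any of mug, screwdriver, jar from where it was at the start of the episode above 0.03 m).
It also fails if it takes over 51 s, if anything falls off the work surface, if the arm or the gripper's body presses on something with over 40 N, if the wrist force passes 120 N, or if a joint passes its speed limit or range.

## Robot

A 6-joint arm with a two-finger parallel gripper is mounted at the origin on the work surface. World frame = base frame: x ahead of the robot, y to its left, z up, the work surface at z = 0. Lengths are in mm, angles in rad, forces in N, time in s.
With the tool pointing down it reaches from about 300 to 750 mm from the base axis. Payload 8.5 kg.
Tool frame: the origin (TCP) lies on the centre line of the jaws, within the pads' length; the fingertips stand 17 mm ahead of it and the grasp point (between the pads) lies 2 mm behind it (ctrl.finger_overhang is the distance from the TCP to the fingertips, in mm); z points along the fingers, y is the direction in which the jaws open and shut (so a half turn about z gives the same grasp; the last joint's range is limited). The gripper opens to 85 mm and grips with 20 to 120 N. Pads are 22 mm wide; open, the fingers measure 114 mm over their backs; the gripper's body (76 mm by 85 mm) begins 54 mm behind the grasp point. The pads swing forward as they close: fully open they stand 13 mm farther back than shut.
Start: joints at [-1.429, 0.381, 1.297, -0, 1.464, -0.215], TCP at [192.096, -515.344, 212.722] pointing down, gripper open.
Joint ranges: [-3.11, 3.11], [-0.89, 2.33], [0.22, 2.48], [-1.42, 4.56], [0.17, 2.85], [-2.88, 2.88]. Speed limits (rad/s): [2.39, 2.39, 3.14, 3.14, 3.14, 3.14].

## Interface

Orientations are given as a 3x3 rotation matrix whose columns are the frame's x, y, z axes.
In Python, from bench import ctrl gives the robot as it stands.
- The arm moves only by the tool play_rows, never from a script. Its argument "targets" is one flat list of numbers, 6 for each row, row after row: the shift along the tool's x, y, z in units of 60 mm (1.0 is 60 mm), then the turn, a rotation vector about the tool's x, y, z in units of 6 degrees (1.0 is 6 degrees). In form: [x, y, z, ax, ay, az, x, y, z, ax, ay, az, ...]. A call has 1 to 20 rows; each row is the pose to reach, as a shift and turn from the pose commanded when the call began, along the tool's axes at that moment; what a row does not reach only later rows make up. A row lasts 1/8 s, in which the tool goes at most 62.5 mm and 10.7 degrees, less where a joint would pass 70% of its speed; a pose out of reach is approached as far as the arm can. A call with a gripper value outside its range is refused whole. "grip" is the finger opening in mm, from 0 to 85.4, set as the call begins (left out, the last holds). The fingers move at their own pace and stop on an object; the grip force is fixed at half the most. Time passes only in rows, so rows that repeat a pose let the fingers close. It gives the time, the measured TCP pose, the force and the opening at its end, in the units of the state.
- ctrl.get_state(): the state, without advancing time (a new reading comes with each control period).
- ctrl.grab_frame(name): name is "scene" or "top" or "wrist"; returns a dict with "img" (480x640x3 uint8, red, green, blue), "K" (3x3 intrinsics, pixels), "cam_to_world" (4x4, takes a point from camera to world coordinates). Camera axes: x right, y down, z forward; pixel columns grow to the right and rows downward; lengths in mm; the calibration is good to about 2 mm. A picture is of the moment at which its call begins. There is no depth.
- ctrl.sign_off(): hands the job in, once; it reports no verdict.
The state is a dict: "time": time; "joint_pos": joint angles; "qvel": joint speeds; "effort": joint torques, N m; "tool_pos": TCP position; "eef_rot": TCP orientation; "contact_force": force on the tool from outside, world axes, zero at the start; "ft_torque": the same for the moment, N m; "width": finger opening in mm.
Only numpy, scipy, OpenCV 4.12 (cv2) and the standard library are available. Lean on these libraries where they do the work, as an engineer would, in place of code of your own. Each camera call takes 0.05 s, during which the arm holds its last target.

## Working session

There is one attempt and no reset: what is moved stays moved. The work goes in short steps, Python scripts to look and compute and a tool call to move; the robot and the scene stay as the last step left them, time stands still between calls to the robot, and variables do not carry over. Pictures are saved under pics/ and viewed, and the job is handed in when it is done.

Besides the shell and the picture viewer there is one more tool, called after "Request:" by a JSON object that holds its "fn" and its "kwargs". play_rows: Moves the arm, as the interface text tells. Its arguments: {"type":"object","properties":{"targets":{"type":"array","items":{"type":"number"}},"grip":{"type":"number"}},"required":["targets"]}

```bash
mkdir -p pics; ls
cat > h.py <<'E'
import numpy as np, cv2
from bench import ctrl
def grab(n,fn=None):
    f=ctrl.grab_frame(n)
    if fn: cv2.imwrite(f'pics/{fn}.png',f['img'][:,:,::-1])
    np.savez(f'pics/{n}_last.npz',img=f['img'],K=f['K'],T=f['cam_to_world'])
    return f
def load(n): 
    d=np.load(f'pics/{n}_last.npz'); return dict(img=d['img'],K=d['K'],cam_to_world=d['T'])
def ray(f,u,v):
    T=np.array(f['cam_to_world']);d=T[:3,:3]@np.linalg.inv(f['K'])@[u,v,1];return T[:3,3],d/np.linalg.norm(d)
def onz(f,u,v,z):
    o,d=ray(f,u,v);return o+d*(z-o[2])/d[2]
def proj(f,p):
    T=np.array(f['cam_to_world']);c=T[:3,:3].T@(np.array(p)-T[:3,3]);q=f['K']@c;return q[:2]/q[2]
E
python3 - <<'E'
from h import *
for n in ('scene','top','wrist'):
    f=grab(n,n+'0'); print(n,np.round(f['cam_to_world'],3).tolist(),np.round(f['K'],1).tolist())
s=ctrl.get_state();print(s)
E
```

```text
pics
scene [[-0.636, 0.538, -0.553, 1182.566], [0.771, 0.462, -0.438, 553.638], [0.02, -0.705, -0.709, 921.132], [0.0, 0.0, 0.0, 1.0]] [[480.1, 0.0, 325.5], [0.0, 480.1, 240.3], [0.0, 0.0, 1.0]]
top [[-0.085, -0.975, 0.204, 379.693], [-0.996, 0.084, -0.015, 86.264], [-0.002, -0.205, -0.979, 1047.552], [0.0, 0.0, 0.0, 1.0]] [[467.5, 0.0, 329.2], [0.0, 467.5, 239.3], [0.0, 0.0, 1.0]]
wrist [[0.35, -0.901, -0.256, 258.024], [-0.937, -0.337, -0.094, -493.475], [-0.002, 0.273, -0.962, 375.175], [0.0, 0.0, 0.0, 1.0]] [[338.5, 0.0, 331.2], [0.0, 338.5, 236.5], [0.0, 0.0, 1.0]]
{'time': 0.15, 'joint_pos': array([-1.42932908e+00,  3.81058077e-01,  1.29803481e+00, -1.44767558e-06,
        1.46357006e+00, -2.15284389e-01]), 'qvel': array([ 3.07775009e-04, -1.82553883e-03, -3.32622958e-03, -5.39730330e-04,
        1.81340103e-05,  5.62278900e-04]), 'effort': array([ 2.45127711e-03, -4.48628855e+01, -2.31342906e+01, -1.65222455e-04,
        3.81759543e-03,  2.10093344e-05]), 'tool_pos': array([ 192.04983297, -515.13351406,  212.26205449]), 'eef_rot': array([[ 9.37036163e-01,  3.49232309e-01, -1.52331849e-04],
       [ 3.49232268e-01, -9.37035592e-01,  1.05939798e-03],
       [ 2.27235640e-04, -1.04589342e-03, -9.99999427e-01]]), 'contact_force': array([-0.9405084 ,  0.06025081, -0.02291828]), 'ft_torque': array([-0.00123158, -0.02041195, -0.00248854]), 'width': 85.50918652427946}
```

View pics/scene0.png

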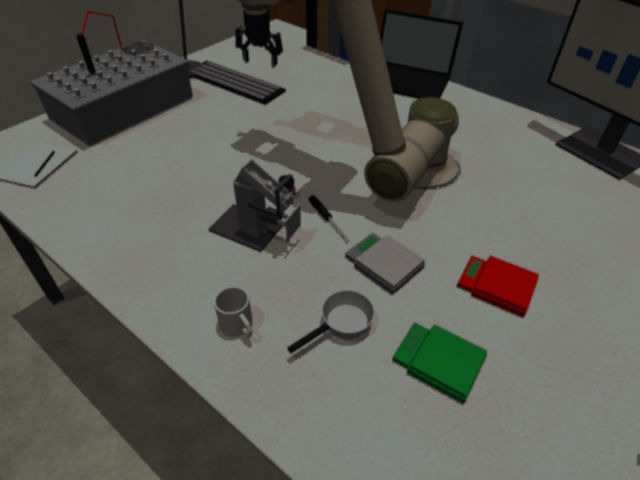

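View pics/top0.png

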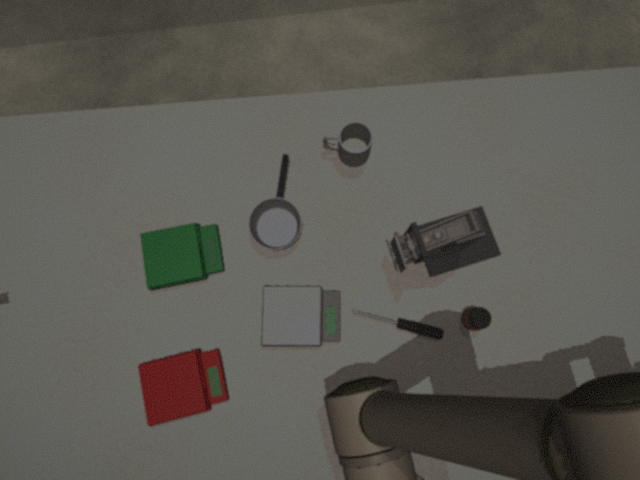

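Run:
```python
from h import *
f=load('top');im=f['img'][:,:,::-1]
c=im[110:360,230:510];c=cv2.convertScaleAbs(cv2.resize(c,None,fx=2.85,fy=2.38*1.0,interpolation=cv2.INTER_CUBIC),alpha=1.6)
c=cv2.convertScaleAbs(cv2.resize(im[110:360,230:510],(784,700),interpolation=cv2.INTER_CUBIC)[:600],alpha=1.6)
cv2.imwrite('pics/topc.png',c)
f=load('scene');im=f['img'][:,:,::-1]
c=cv2.convertScaleAbs(cv2.resize(im[150:350,200:440],(720,600),interpolation=cv2.INTER_CUBIC),alpha=1.6)
cv2.imwrite('pics/scenec.png',c)
```

```text
(no output)
```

View pics/topc.png

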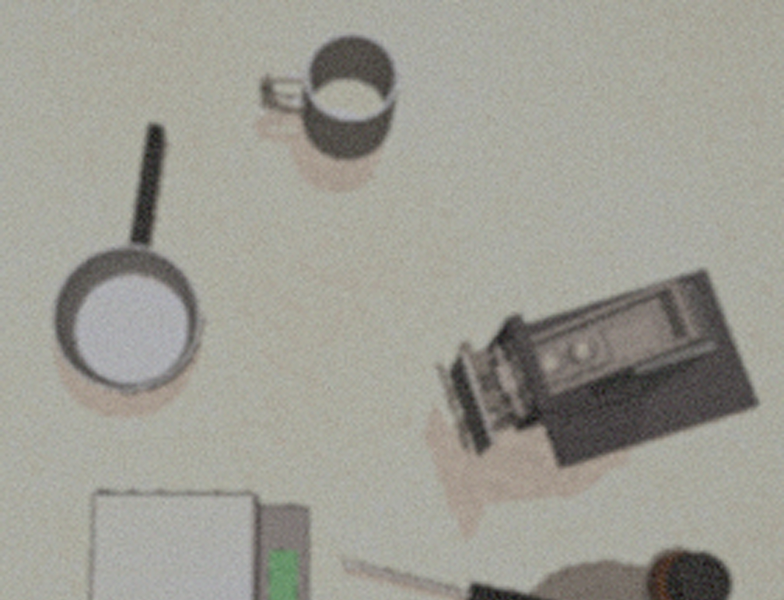

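View pics/scenec.png

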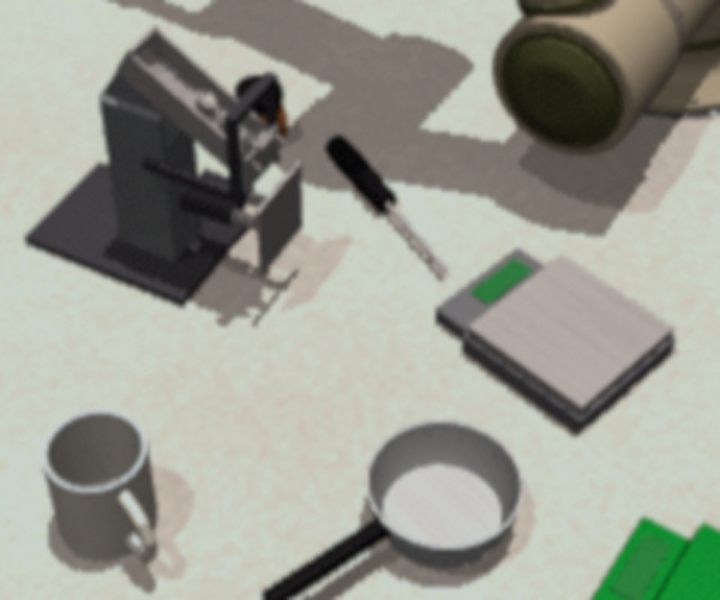

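Run:
```python
from h import *
t=load('top');s=load('scene')
T=lambda u,v,z: onz(t,u/2.8+230,v/2.8+110,z)
S=lambda u,v,z: onz(s,u/3+200,v/3+150,z)
r=np.round
# foot
for z in (5,12): 
  A,B,C=T(705,270,z),T(757,403,z),T(562,465,z);print('foot',z,r(A),r(B),r(C),np.linalg.norm(A-B),np.linalg.norm(B-C),np.degrees(np.arctan2(*(B-C)[1::-1])),np.degrees(np.arctan2(*(A-B)[1::-1])))
for z,p in ((125,((262,212),(300,163))),(50,((262,272),(300,230)))):
  a,b=[S(*q,z) for q in p];print('paddle S',z,r(a),r(b),r((a+b)/2),np.linalg.norm(a-b),np.degrees(np.arctan2(*(b-a)[1::-1])))
a,b=T(442,360,125),T(483,452,125);print('paddle T',r(a),r(b),np.linalg.norm(a-b))
# scale pan
im=t['img'].astype(int)
x0,y0,x1,y1=[ (95,492),(255,492),(93,0),(0,0)]
# dish: rim ellipse fit by contour of non-bench
d=T(128,320,45);print('dish rim centre approx',r(d))
print('rim edges',r(T(55,320,45)),r(T(201,320,45)),r(T(128,243,45)),r(T(128,393,45)))
h0,h1=T(142,242,45),T(156,125,45);print('handle',r(h0),r(h1))
print('mug',r(T(350,80,88)),'screwdr',r(T(345,560,5)),'jar',r(T(690,582,60)))
print('scene dish',r(S(444,488,45)), 'posts', )
for p in ((290,286+0),(261,286),(262,346),(322,346),(322,287)): print('pan',p,r(onz(t,*p,34)))
```

```text
foot 5 [ 644. -288.    5.] [ 530. -313.    5.] [ 494. -150.    5.] 116.64790624696606 167.4132294376629 -77.41309567169893 12.322007549033085
foot 12 [ 642. -286.   12.] [ 529. -310.   12.] [ 493. -148.   12.] 115.86469834210182 166.28916841596885 -77.41309567169897 12.322007549033088
paddle S 125 [570. -52. 125.] [505. -69. 125.] [538. -60. 125.] 67.52282695023173 -165.43446168214246
paddle S 50 [568. -58.  50.] [508. -68.  50.] [538. -63.  50.] 60.62825051991796 -170.49375079170682
paddle T [564. -46. 125.] [495. -68. 125.] 72.12645091267844
dish rim centre approx [633. 185.  45.]
rim edges [638. 242.  45.] [628. 128.  45.] [696. 181.  45.] [574. 189.  45.]
handle [696. 170.  45.] [794. 152.  45.]
mug [800.  -5.  88.] screwdr [434.  31.   5.] jar [ 393. -221.   60.]
scene dish [643. 196.  45.] posts
pan (290, 286) [495. 164.  34.]
pan (261, 286) [501. 227.  34.]
pan (262, 346) [374. 232.  34.]
pan (322, 346) [363. 105.  34.]
pan (322, 287) [487.  95.  34.]
```

Run:
```python
from h import *
t=load('top');im=t['img'][:,:,::-1]
c=cv2.convertScaleAbs(cv2.resize(im[200:280,370:510],(784,448),interpolation=cv2.INTER_CUBIC),alpha=2.2)
cv2.imwrite('pics/c1.png',c)
c=cv2.convertScaleAbs(cv2.resize(im[275:355,245:360],(805-5,556),interpolation=cv2.INTER_CUBIC),alpha=1.6)
cv2.imwrite('pics/c2.png',c)
s=load('scene');im=s['img'][:,:,::-1]
c=cv2.convertScaleAbs(cv2.resize(im[160:250,230:320],(600,600),interpolation=cv2.INTER_CUBIC),alpha=2.2)
cv2.imwrite('pics/c3.png',c)
```

```text
(no output)
```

View pics/c1.png

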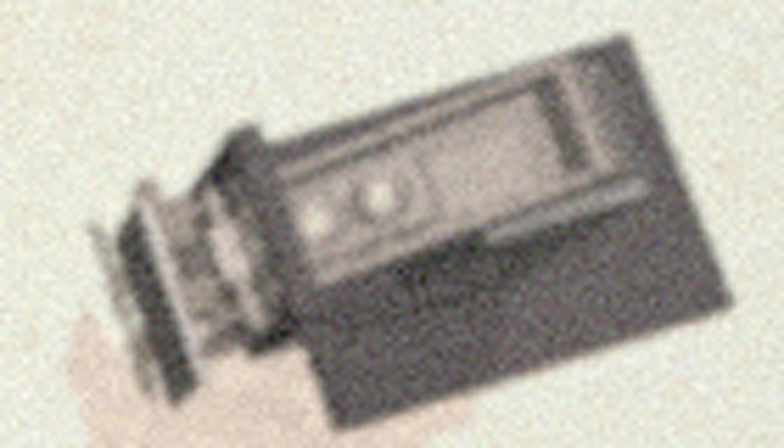

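View pics/c3.png

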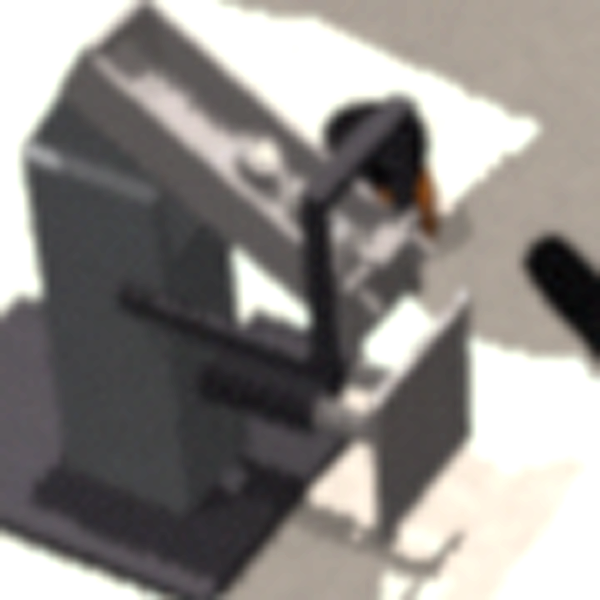

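View pics/c2.png

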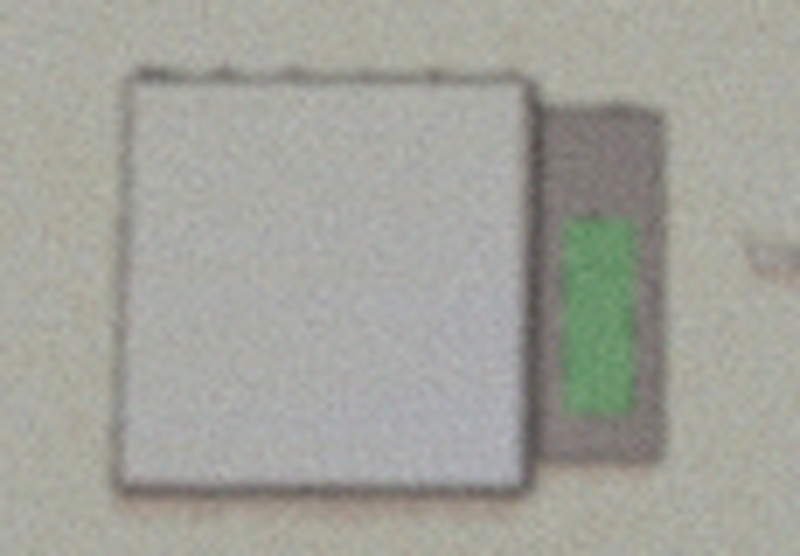

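Run:
```python
from h import *
t=load('top');s=load('scene')
T=lambda u,v,z: onz(t,u/5.6+370,v/5.6+200,z)
S=lambda u,v,z: onz(s,u/6.667+230,v/6.667+160,z)
P=lambda u,v,z: onz(t,u/6.957+245,v/6.957+275,z)
r=np.round
for z in (8,12):
  A,B,C=T(628,35,z),T(733,303,z),T(340,430,z)
  x=(B-C)/np.linalg.norm(B-C);m=(A+B)/2
  print('foot',r([np.linalg.norm(A-B),np.linalg.norm(B-C)]),np.degrees(np.arctan2(x[1],x[0])),np.degrees(np.arctan2(*(A-B)[1::-1])),'lip',r(m-x*220,1))
for n,F,p,z in (('T',T,((138,190),(193,390)),125),('S',S,((378,400),(468,293)),125),('Sb',S,((385,545),(468,435)),50)):
  a,b=[F(*q,z) for q in p];print(n,r(a),r(b),'mid',r((a+b)/2,1),np.linalg.norm(a-b),np.degrees(np.arctan2(*(b-a)[1::-1])))
c=[P(*q,34) for q in ((130,80),(525,80),(525,487),(120,487))];print('pan',r(np.mean(c,0),1),[r(q) for q in c],np.degrees(np.arctan2(*(c[1]-c[0])[1::-1])))
# post tops z=205
for q in ((245,130),): print('post top T',r(T(*q,205)))
print('post tops S',r(S(318,195,205)),r(S(400,105,205)))
# dish via ellipse fits
im=cv2.cvtColor(t['img'],cv2.COLOR_RGB2HSV); print(im[225,275],im[300,200],im[205,275],im[180,281])
```

```text
foot [117. 168.] -77.15323053694614 12.3531672369468 lip [537.7 -86.    8. ]
foot [117. 168.] -77.15323053694615 12.35316723694682 lip [536.9 -84.5  12. ]
T [572. -61. 125.] [498. -72. 125.] mid [534.9 -66.6 125. ] 74.79768088415284 -171.41469208423504
S [570. -55. 125.] [504. -70. 125.] mid [536.7 -62.2 125. ] 67.66909117353664 -167.37370429660248
Sb [570. -55.  50.] [504. -71.  50.] mid [536.9 -63.   50. ] 68.41537549060956 -165.9016467333941
pan [432.1 164.5  34. ] [array([499., 221.,  34.]), array([489.,  98.,  34.]), array([365., 108.,  34.]), array([376., 231.,  34.])] -94.90865802060989
post top T [572. -86. 205.]
post tops S [567. -82. 205.] [510. -95. 205.]
[170   7 112] [ 35  14 108] [15 17 60] [90 13 39]
```

```bash
cat >> h.py <<'E'
from scipy.spatial.transform import Rotation as R
def rot(yaw,tilt=0):
    # tool x horizontal at yaw deg, z down, then tilt about tool y (deg, + leans tips toward tool x)
    y=np.radians(yaw);X=np.array([np.cos(y),np.sin(y),0]);Z=np.array([0,0,-1.]);Y=np.cross(Z,X)
    return np.c_[X,Y,Z]@R.from_rotvec([0,np.radians(tilt),0]).as_matrix()
def row(p,M,p0=None,M0=None):
    s=ctrl.get_state();p0=s['tool_pos'] if p0 is None else p0;M0=s['eef_rot'] if M0 is None else M0
    d=M0.T@(np.array(p)-p0)/60;a=np.degrees(R.from_matrix(M0.T@M).as_rotvec())/6
    return np.round(np.r_[d,a],3).tolist()
E
python3 - <<'E'
from h import *
s=ctrl.get_state();M0=s['eef_rot']
print(row([230,-380,380],M0));print(row([340,-150,380],rot(5)));print(row([690,170,250],rot(-10.4)))
print(np.degrees(R.from_matrix(M0).as_rotvec()))
E
```

```text
[1.38, -1.892, -2.793, 0.0, 0.0, 0.0]
[4.436, -4.844, -2.79, -0.01, -0.001, 2.573]
[11.765, -7.802, -0.618, -0.01, 0.001, 5.14]
[-1.77083656e+02 -3.19267910e+01 -3.42384962e-03]
```

Request:
{"fn": "play_rows", "kwargs": {"targets": [1.38,-1.9,-2.8,0,0,0,1.38,-1.9,-2.8,0,0,0,1.38,-1.9,-2.8,0,0,0,1.38,-1.9,-2.8,0,0,0,4.44,-4.84,-2.8,0,0,2.5,4.44,-4.84,-2.8,0,0,2.5,4.44,-4.84,-2.8,0,0,2.5,4.44,-4.84,-2.8,0,0,2.5,4.44,-4.84,-2.8,0,0,2.5,4.44,-4.84,-2.8,0,0,2.5], "grip": 60}}

```text
time: 1.4
tool_pos: [340.3, -150.0, 380.6]
eef_rot: [[0.995, 0.096, -0.0], [0.096, -0.995, -0.0], [-0.0, 0.0, -1.0]]
contact_force: [-0.8, -0.9, -1.0]
width: 60.0
```

Run:
```python
from h import *
s=ctrl.get_state();print(s['joint_pos'],s['tool_pos'],s['width'])
print(row([690,170,250],rot(-10.4)))
```

```text
[-7.36478146e-01 -2.32892083e-02  1.33676816e+00 -2.63218690e-04
  1.82826537e+00  7.37905799e-01] [ 340.32724005 -150.04923918  380.61961705] 59.96064351647168
[6.315, -4.749, 2.175, 0.001, 0.003, 2.653]
```

Request:
{"fn": "play_rows", "kwargs": {"targets": [6.3,-4.75,2.2,0,0,2.65,6.3,-4.75,2.2,0,0,2.65,6.3,-4.75,2.2,0,0,2.65,6.3,-4.75,2.2,0,0,2.65,6.3,-4.75,2.2,0,0,2.65,6.3,-4.75,2.2,0,0,2.65,6.3,-4.75,2.2,0,0,2.65,6.3,-4.75,2.2,0,0,2.65,6.3,-4.75,2.2,0,0,2.65,6.3,-4.75,2.2,0,0,2.65]}}

```text
time: 2.65
tool_pos: [690.1, 167.4, 248.0]
eef_rot: [[0.983, -0.183, -0.001], [-0.183, -0.983, -0.0], [-0.001, 0.001, -1.0]]
contact_force: [1.1, -0.5, 0.8]
width: 59.8
```

Run:
```python
from h import *
s=ctrl.get_state();print(s['joint_pos'],s['tool_pos'])
f=grab('wrist','w1');print(np.round(f['cam_to_world'],3).tolist())
```

```text
[ 7.18437567e-02  6.75640344e-01  6.78369146e-01 -3.65968212e-04
  1.78868953e+00  1.82701487e+00] [690.1049821  167.37019658 247.9682904 ]
[[-0.183, -0.945, -0.27, 759.408], [-0.983, 0.176, 0.05, 152.409], [0.0, 0.274, -0.962, 410.873], [0.0, 0.0, 0.0, 1.0]]
```

View pics/w1.png

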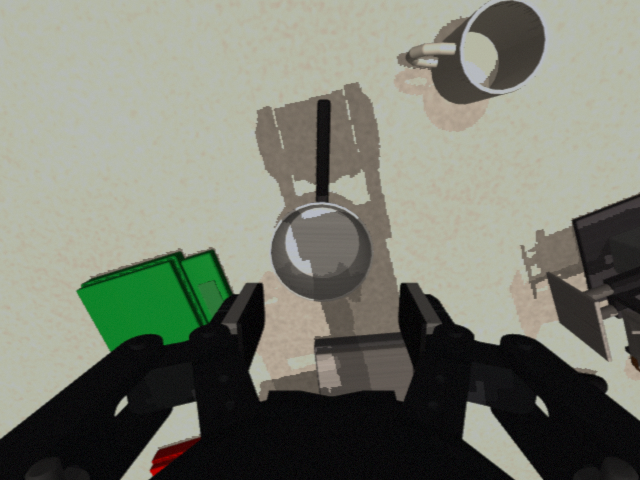

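Run:
```python
from h import *
f=load('wrist');g=cv2.cvtColor(f['img'],cv2.COLOR_RGB2GRAY)
r=np.round
for n,p in dict(L=(271,250),R=(371,250),top=(321,203),bot=(321,299)).items(): print(n,r(onz(f,*p,45)))
m=(g[90:196,300:345]<45);ys,xs=np.nonzero(m)
row_=np.array([[y+90,xs[ys==y].mean()+300,(ys==y).sum()] for y in range(106) if (ys==y).any()])
print(row_[::12]); 
a=onz(f,row_[12,1],row_[12,0],45);b=onz(f,row_[-4,1],row_[-4,0],45);print(r(a),r(b),np.degrees(np.arctan2(*(a-b)[1::-1])),'tip',r(onz(f,row_[0,1],row_[0,0],45)))
# paddle top/front from wrist: corners
c=cv2.resize(f['img'][180:380,500:640,::-1],(560,800)[:2])[:600];cv2.imwrite('pics/w1c.png',cv2.convertScaleAbs(c,alpha=1.5))
```

```text
L [654. 242.  45.]
R [633. 130.  45.]
top [696. 175.  45.]
bot [583. 197.  45.]
[[100.  323.5  10. ]
 [112.  323.   13. ]
 [124.  323.   13. ]
 [136.  323.   13. ]
 [148.  322.5  12. ]
 [160.  322.5  12. ]
 [172.  322.5  12. ]
 [184.  322.   11. ]]
[788. 155.  45.] [708. 173.  45.] -12.044100893394848 tip [799. 153.  45.]
```

View pics/w1c.png

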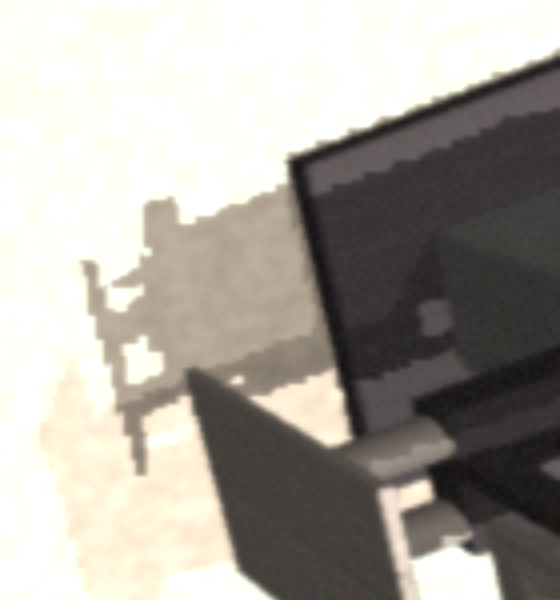

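Run:
```python
from h import *
f=load('wrist');r=np.round
print(r(onz(f,595.5,300,125)),r(onz(f,547.5,272.5,50)),r(onz(f,560,322.5,50)),'D',r(onz(f,573,220,10)))
d=np.array([np.cos(np.radians(-12)),np.sin(np.radians(-12)),0]);c=np.array([640,186,0])
g=c+d*108;print(g)
for til in (0,15):
  M=rot(-12,til)
  print(row(g+[0,0,40+90]+M[:,2]*0*0,M),row(g+[0,0,38]+M[:,2]*2,M),(g+[0,0,38]+M[:,2]*2))
```

```text
[574. -63. 125.] [571. -64.  50.] [503. -78.  50.] D [ 614. -119.   10.]
[745.63994088 163.54553739   0.        ]
[0.925, -0.111, 1.988, 0.001, -0.007, 0.236] [0.924, -0.111, 3.555, 0.001, -0.007, 0.236] [745.63994088 163.54553739  36.        ]
[0.925, -0.111, 1.988, -0.03, 2.493, 0.235] [0.932, -0.111, 3.554, -0.03, 2.493, 0.235] [746.14626734 163.43791438  36.06814835]
```

Run:
```python
from h import *
d=np.array([np.cos(np.radians(-12)),np.sin(np.radians(-12)),0]);c=np.array([640,186,0])
g=c+d*105;M=rot(-12,12);print(g,row(g+[0,0,120],M),row(g+[0,0,38]+M[:,2]*2,M))
```

```text
[742.70549808 164.16927246   0.        ] [0.875, -0.112, 2.155, -0.023, 1.993, 0.236] [0.881, -0.112, 3.554, -0.023, 1.993, 0.236]
```

Request:
{"fn": "play_rows", "kwargs": {"targets": [0.875,-0.11,2.15,0,2,0.24,0.875,-0.11,2.15,0,2,0.24,0.875,-0.11,2.15,0,2,0.24,0.875,-0.11,2.15,0,2,0.24,0.88,-0.11,2.8,0,2,0.24,0.88,-0.11,3.3,0,2,0.24,0.88,-0.11,3.55,0,2,0.24,0.88,-0.11,3.55,0,2,0.24]}}

```text
time: 3.7
tool_pos: [742.9, 165.8, 37.0]
eef_rot: [[0.957, -0.206, 0.205], [-0.202, -0.978, -0.04], [0.209, -0.003, -0.978]]
contact_force: [0.6, -0.5, 0.6]
width: 60.0
```

Run:
```python
from h import *
s=ctrl.get_state();print(s['joint_pos'])
f=grab('wrist','w2');grab('scene','s2');print(ctrl.get_state()['tool_pos'])
```

```text
[ 0.08576817  0.80954376  1.03376756 -0.06505173  1.09666668  1.88867959]
[743.62785303 166.12094576  38.17677438]
```

View pics/w2.png

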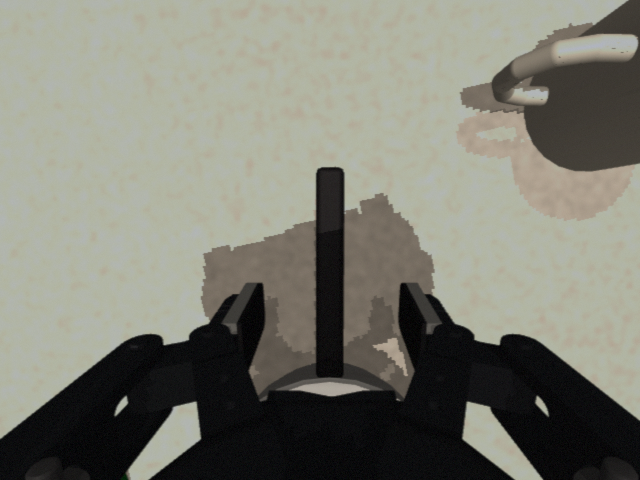

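Request:
{"fn": "play_rows", "kwargs": {"targets": [0,0,0,0,0,0,0,0,0,0,0,0,0,0,0,0,0,0,0,0,0,0,0,0,0,0,0,0,0,0,0,0,0,0,0,0,0,0,0,0,0,0,0,0,0,0,0,0], "grip": 0}}

```text
time: 4.8
tool_pos: [742.7, 166.3, 35.7]
eef_rot: [[0.957, -0.206, 0.204], [-0.202, -0.979, -0.04], [0.208, -0.003, -0.978]]
contact_force: [0.1, -0.1, -1.0]
width: -0.3
```

Run:
```python
from h import *
s=ctrl.get_state();M=s['eef_rot'];print(s['tool_pos'],M@[0,0,1]);print('up 80 row',row(s['tool_pos']+[0,0,80],M), 'level axes', np.degrees(np.arctan2(M[1,0],M[0,0])))
```

```text
[742.6529626  166.28139824  35.68626138] [ 0.20387048 -0.04032258 -0.97816712]
up 80 row [0.277, -0.003, -1.304, 0.0, 0.0, 0.0] level axes -11.91979069978055
```

Run:
```python
from h import *
grab('wrist','w3');f=grab('scene','s3')
c=cv2.resize(f['img'][260:400,240:420,::-1],(720,560),interpolation=cv2.INTER_CUBIC);cv2.imwrite('pics/s3c.png',cv2.convertScaleAbs(c,alpha=1.6))
print(ctrl.get_state()['width'])
```

```text
0.04356654981385289
```

View pics/w3.png

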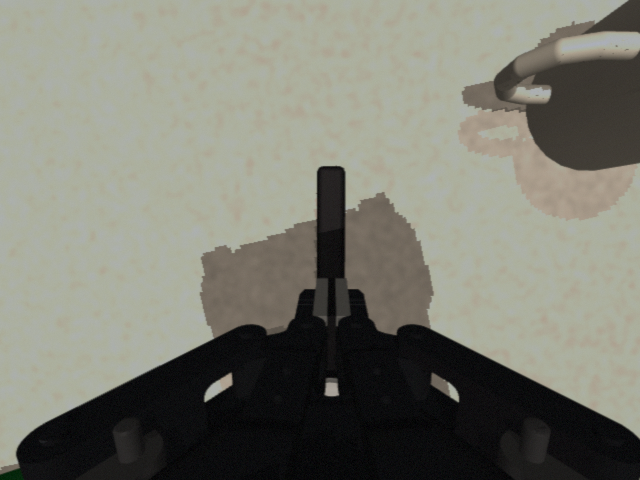

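View pics/s3c.png

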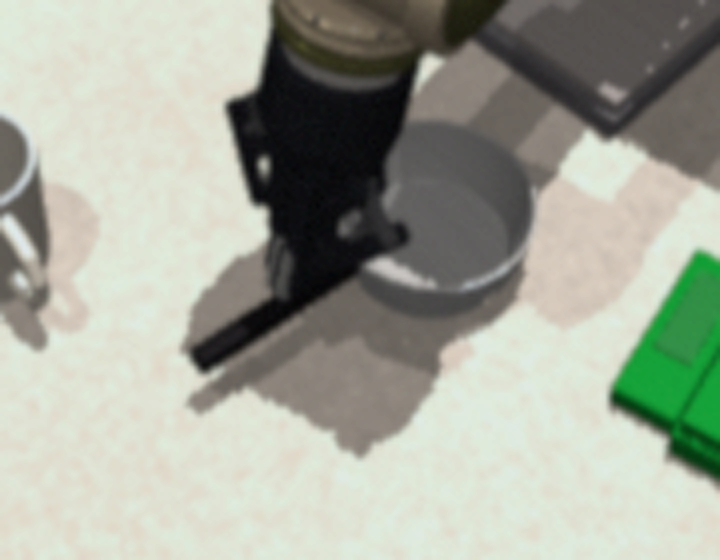

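Run:
```python
from h import *
f=load('wrist')
c=cv2.resize(f['img'][230:410,220:440,::-1],(733,600),interpolation=cv2.INTER_CUBIC);cv2.imwrite('pics/w3c.png',cv2.convertScaleAbs(c,alpha=2.5))
a=cv2.imread('pics/w2.png')
c=cv2.resize(a[230:410,220:440],(733,600),interpolation=cv2.INTER_CUBIC);cv2.imwrite('pics/w2c.png',cv2.convertScaleAbs(c,alpha=2.5))
```

```text
(no output)
```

View pics/w3c.png

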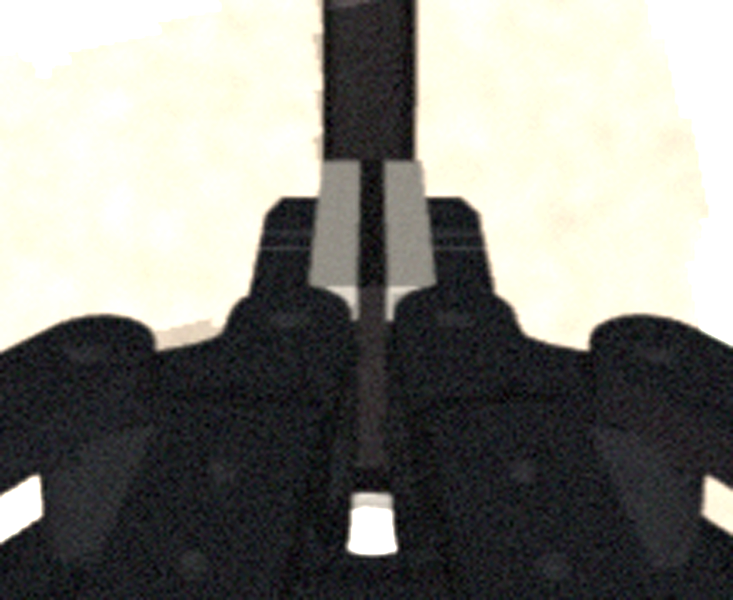

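View pics/w2c.png

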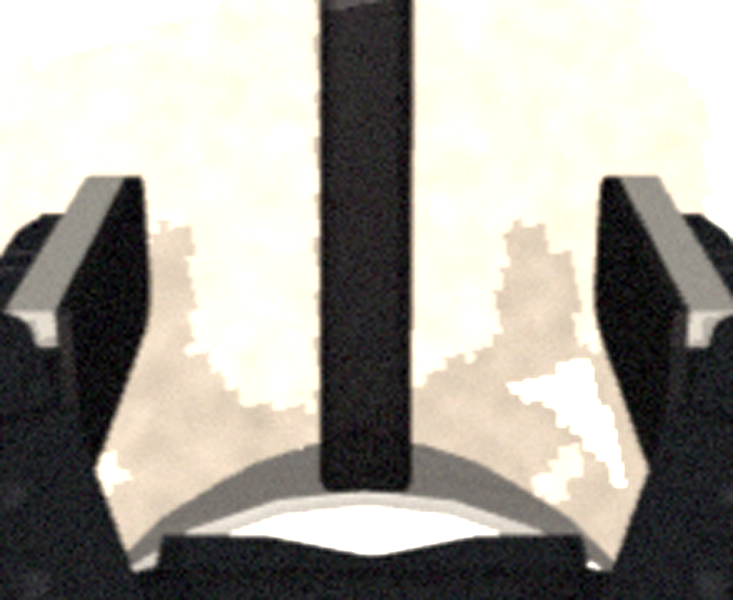

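Run:
```python
from h import *
f=load('wrist');print(np.round(f['cam_to_world'],3));print(ctrl.finger_overhang,[a for a in dir(ctrl) if a[0]!='_'])
s=ctrl.get_state();p,M=s['tool_pos'],s['eef_rot'];print(p,s['contact_force'])
for x in (11,-11):
  for z in (0,17):
    for y in (0,7): print(x,y,z,np.round(proj(f,p+M@[x,y,z]),0))
# handle width
for d in (105,130,160):
  c=np.array([640,186,45.]);dd=np.array([.978,-.208,0]);n=np.array([.208,.978,0])
  print(d,np.round(proj(f,c+dd*d+7*n)),np.round(proj(f,c+dd*d-7*n)))
print(np.round(onz(f,331,168,45)))
```

```text
[[-2.05000e-01 -9.77000e-01 -6.50000e-02  7.77120e+02]
 [-9.79000e-01  2.05000e-01  1.70000e-02  1.56461e+02]
 [-3.00000e-03  6.70000e-02 -9.98000e-01  2.09552e+02]
 [ 0.00000e+00  0.00000e+00  0.00000e+00  1.00000e+00]]
17.0 ['MotionError', 'finger_overhang', 'get_state', 'grab_frame', 'sign_off']
[742.64894009 166.3005596   35.68733037] [ 0.57379334 -0.04380571  0.03860175]
11 0 0 [327. 263.]
11 7 0 [341. 263.]
11 0 17 [328. 252.]
11 7 17 [340. 252.]
-11 0 0 [327. 302.]
-11 7 0 [341. 302.]
-11 0 17 [328. 288.]
-11 7 17 [340. 288.]
105 [317. 285.] [345. 286.]
130 [317. 235.] [346. 235.]
160 [317. 173.] [346. 173.]
[799. 153.  45.]
```

Run:
```python
from h import *
f=load('scene');s=ctrl.get_state();p,M=s['tool_pos'],s['eef_rot']
im=f['img'][260:400,240:420,::-1];c=cv2.convertScaleAbs(cv2.resize(im,(720,560),interpolation=cv2.INTER_CUBIC),alpha=2.5)
for z,col in ((-22,(0,0,255)),(17,(255,0,0)),(-2,(0,255,0))):
  for x in (-11,11):
    q=(proj(f,p+M@[x,0,z])-[240,260])*4;cv2.circle(c,(int(q[0]),int(q[1])),4,col,1)
cv2.imwrite('pics/s3d.png',c)
f=load('wrist')
for z in (-22,-30): print(z,[np.round(proj(f,p+M@[11,y,z])) for y in (-8,0,8)])
```

```text
-22 [array([309., 280.]), array([327., 280.]), array([344., 280.])]
-30 [array([308., 287.]), array([326., 287.]), array([345., 287.])]
```

View pics/s3d.png

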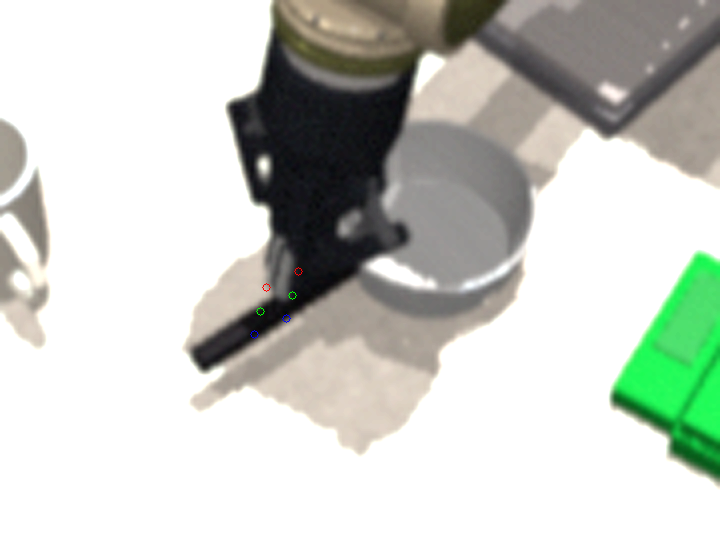

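Run:
```python
from h import *
s=ctrl.get_state();p,M=s['tool_pos'],s['eef_rot'];print(row([742,165.5,14],M),row([742,165.5,2],M))
```

```text
[-0.083, 0.016, 0.352, 0.0, 0.0, 0.0] [-0.124, 0.017, 0.548, 0.0, 0.0, 0.0]
```

Request:
{"fn": "play_rows", "kwargs": {"targets": [0,0,0,0,0,0,0,0,0,0,0,0,0,0,0,0,0,0,0,0,0,0,0,0,-0.03,0,0.12,0,0,0,-0.06,0.01,0.24,0,0,0,-0.08,0.015,0.35,0,0,0,-0.08,0.015,0.35,0,0,0], "grip": 45}}

```text
time: 5.9
tool_pos: [741.8, 165.4, 13.2]
eef_rot: [[0.957, -0.206, 0.202], [-0.202, -0.979, -0.04], [0.206, -0.002, -0.978]]
contact_force: [0.2, -0.9, -0.1]
width: 44.8
```

Run:
```python
from h import *
s=ctrl.get_state();p,M=s['tool_pos'],s['eef_rot'];print(row([742,165.5,2],M))
grab('wrist','w4')
```

```text
[-0.036, -0.001, 0.183, 0.0, 0.0, 0.0]
```

View pics/w4.png

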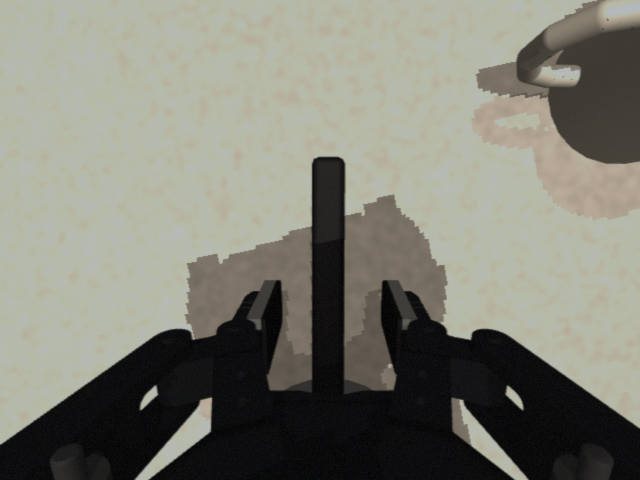

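Request:
{"fn": "play_rows", "kwargs": {"targets": [-0.02,0,0.1,0,0,0,-0.04,0,0.18,0,0,0,-0.055,0,0.27,0,0,0,-0.055,0,0.27,0,0,0]}}

```text
time: 6.45
tool_pos: [742.0, 165.5, -3.0]
eef_rot: [[0.957, -0.206, 0.203], [-0.202, -0.979, -0.04], [0.207, -0.002, -0.978]]
contact_force: [0.2, 0.4, -0.6]
width: 45.2
```

Request:
{"fn": "play_rows", "kwargs": {"targets": [0,0,0,0,0,0,0,0,0,0,0,0,0,0,0,0,0,0,0,0,0,0,0,0,0,0,0,0,0,0,0,0,0,0,0,0], "grip": 0}}

```text
time: 7.2
tool_pos: [742.5, 165.6, -2.0]
eef_rot: [[0.957, -0.206, 0.205], [-0.202, -0.979, -0.04], [0.209, -0.003, -0.978]]
contact_force: [0.4, 1.1, 3.1]
width: 12.9
```

Run:
```python
from h import *
s=ctrl.get_state();p,M=s['tool_pos'],s['eef_rot'];print(row(p+[0,0,20],M),row(p+[0,0,100],M))
f=grab('wrist','w5');c=cv2.resize(f['img'][230:410,220:440,::-1],(733,600),interpolation=cv2.INTER_CUBIC);cv2.imwrite('pics/w5c.png',cv2.convertScaleAbs(c,alpha=2.5))
```

```text
[0.07, -0.001, -0.326, 0.0, 0.0, 0.0] [0.348, -0.005, -1.63, 0.0, 0.0, 0.0]
```

View pics/w5c.png

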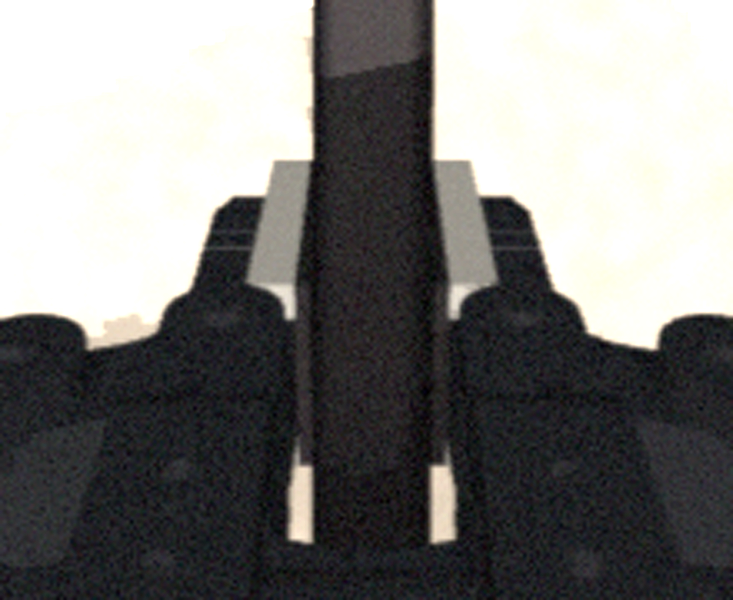

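Request:
{"fn": "play_rows", "kwargs": {"targets": [0,0,0,0,0,0,0,0,0,0,0,0,0.03,0,-0.15,0,0,0,0.07,0,-0.33,0,0,0,0.15,0,-0.7,0,0,0,0.25,0,-1.15,0,0,0,0.35,0,-1.63,0,0,0,0.35,0,-1.63,0,0,0,0.35,0,-1.63,0,0,0]}}

```text
time: 8.38
tool_pos: [741.7, 165.2, 96.2]
eef_rot: [[0.958, -0.206, 0.202], [-0.202, -0.979, -0.041], [0.206, -0.002, -0.979]]
contact_force: [1.1, -1.3, -2.3]
width: 12.8
```

Run:
```python
from h import *
for n in ('wrist','scene','top'):
  f=grab(n,n+'6');im=f['img'][:,:,::-1]
  if n=='scene': im=cv2.resize(im[230:390,240:420],(675,600),interpolation=cv2.INTER_CUBIC)
  if n=='top': im=cv2.resize(im[130:270,210:370],(685,600),interpolation=cv2.INTER_CUBIC)
  cv2.imwrite(f'pics/{n}6.png',cv2.convertScaleAbs(im,alpha=1.6))
```

```text
(no output)
```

View pics/wrist6.png

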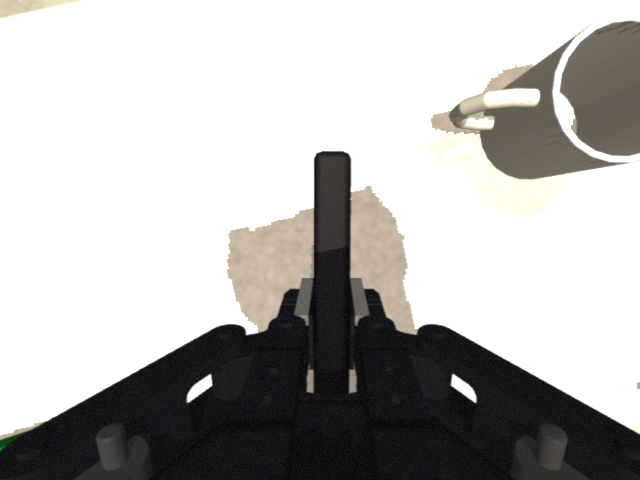

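View pics/scene6.png

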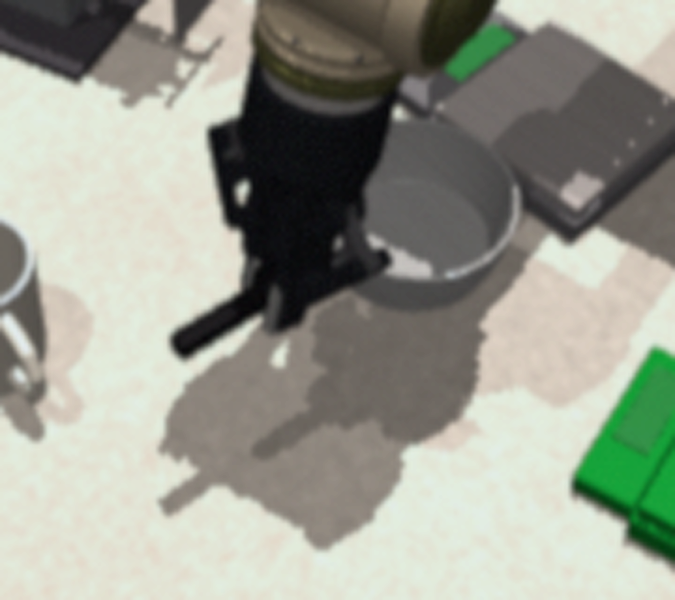

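View pics/top6.png

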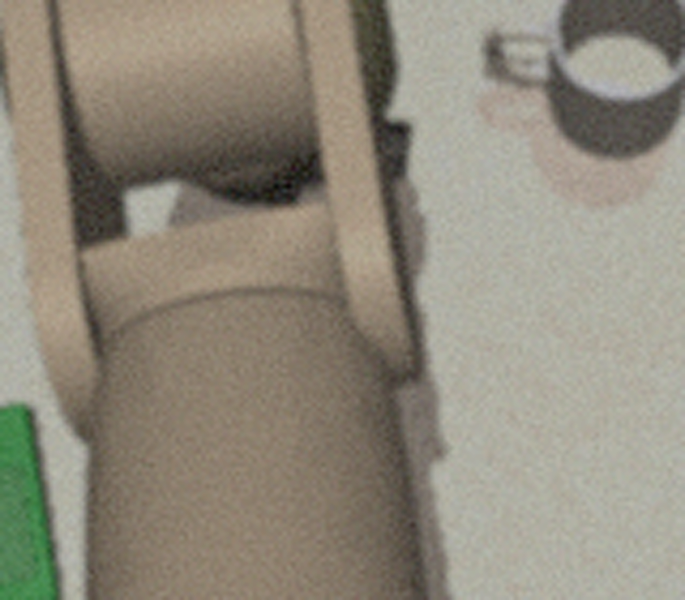

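Run:
```python
from h import *
for n in ('w5','wrist6'):
  g=cv2.imread(f'pics/{n}.png',0)
  thr=45 if n=='w5' else 72
  col=g[100:260,331].astype(int);i=np.argmax(col<thr);print(n,'tip row',100+i)
  for rr in (180,200,220,250):
    x=np.nonzero(g[rr,300:365]<thr)[0]+300;print(rr,x.min() if len(x) else None,x.max() if len(x) else None)
```

```text
w5 tip row 152
180 315 349
200 315 349
220 315 349
250 314 349
wrist6 tip row 152
180 315 349
200 315 349
220 314 349
250 314 349
```

```bash
cat >> h.py <<'E'
# grasp relation (from closing pose)
MG=np.array([[0.957,-0.206,0.205],[-0.202,-0.979,-0.04],[0.209,-0.003,-0.978]]);MG=R.from_matrix(MG).as_matrix()
PG=np.array([742.4,165.6,-2.3])
def Dz(y): return R.from_euler('z',y,degrees=True).as_matrix()
D0=Dz(-12.);C0=np.array([640,186,0.])   # dish 'handle frame': x along handle
tD=MG.T@(C0-PG); RD=MG.T@D0
def tool_for(c,yaw):
    M=Dz(yaw)@RD.T; return np.array(c)-M@tD, M
def dish_now():
    s=ctrl.get_state();M=s['eef_rot'];D=M@RD
    return s['tool_pos']+M@tD, np.degrees(np.arctan2(D[1,0],D[0,0])), np.degrees(np.arccos(min(1,D[2,2])))
AX=-77.3
d=np.array([np.cos(np.radians(AX)),np.sin(np.radians(AX)),0]);L0=np.array([538,-75.5,0])
def cs(s,z=70): return L0-s*d+[0,0,z]
E
python3 - <<'E'
from h import *
print(dish_now())
print(row(*tool_for([590,110,95],40)),row(*tool_for(cs(130,90),102.7)))
print(tool_for(cs(130,90),102.7)[0])
E
```

```text
(array([639.46675626, 185.56452491,  98.58415686]), np.float64(-12.004686685081161), np.float64(0.22317019259968754))
[-1.216, 0.038, -0.201, 1.806, 0.012, -8.477] [-4.084, 1.082, -0.719, 3.967, -0.024, -18.701]
[485.1639719 152.8752164  87.7      ]
```

Run:
```python
import numpy as np
a=np.array([-4.084,1.082,-.719,3.967,-.024,-18.7])
for f in (.02,.06,.12,.19,.26,.33,.40,.47,.54,.61,.68,.75,.82,.88,.94,.98,1,1): print(', '.join(f'{v:g}' for v in np.round(a*f,2)),end=', ')
```

```text
-0.08, 0.02, -0.01, 0.08, -0, -0.37, -0.25, 0.06, -0.04, 0.24, -0, -1.12, -0.49, 0.13, -0.09, 0.48, -0, -2.24, -0.78, 0.21, -0.14, 0.75, -0, -3.55, -1.06, 0.28, -0.19, 1.03, -0.01, -4.86, -1.35, 0.36, -0.24, 1.31, -0.01, -6.17, -1.63, 0.43, -0.29, 1.59, -0.01, -7.48, -1.92, 0.51, -0.34, 1.86, -0.01, -8.79, -2.21, 0.58, -0.39, 2.14, -0.01, -10.1, -2.49, 0.66, -0.44, 2.42, -0.01, -11.41, -2.78, 0.74, -0.49, 2.7, -0.02, -12.72, -3.06, 0.81, -0.54, 2.98, -0.02, -14.02, -3.35, 0.89, -0.59, 3.25, -0.02, -15.33, -3.59, 0.95, -0.63, 3.49, -0.02, -16.46, -3.84, 1.02, -0.68, 3.73, -0.02, -17.58, -4, 1.06, -0.7, 3.89, -0.02, -18.33, -4.08, 1.08, -0.72, 3.97, -0.02, -18.7, -4.08, 1.08, -0.72, 3.97, -0.02, -18.7,
```

Request:
{"fn": "play_rows", "kwargs": {"targets": [-0.08,0.02,-0.01,0.08,0,-0.37,-0.25,0.06,-0.04,0.24,0,-1.12,-0.49,0.13,-0.09,0.48,0,-2.24,-0.78,0.21,-0.14,0.75,0,-3.55,-1.06,0.28,-0.19,1.03,-0.01,-4.86,-1.35,0.36,-0.24,1.31,-0.01,-6.17,-1.63,0.43,-0.29,1.59,-0.01,-7.48,-1.92,0.51,-0.34,1.86,-0.01,-8.79,-2.21,0.58,-0.39,2.14,-0.01,-10.1,-2.49,0.66,-0.44,2.42,-0.01,-11.41,-2.78,0.74,-0.49,2.7,-0.02,-12.72,-3.06,0.81,-0.54,2.98,-0.02,-14.02,-3.35,0.89,-0.59,3.25,-0.02,-15.33,-3.59,0.95,-0.63,3.49,-0.02,-16.46,-3.84,1.02,-0.68,3.73,-0.02,-17.58,-4,1.06,-0.7,3.89,-0.02,-18.33,-4.08,1.08,-0.72,3.97,-0.02,-18.7,-4.08,1.08,-0.72,3.97,-0.02,-18.7,-4.08,1.08,-0.72,3.97,-0.02,-18.7]}}

```text
time: 10.9
tool_pos: [486.1, 153.0, 88.7]
eef_rot: [[-0.216, 0.975, -0.047], [0.954, 0.221, 0.204], [0.209, -0.0, -0.978]]
contact_force: [0.7, 0.2, -2.2]
width: 13.0
```

Run:
```python
from h import *
s=ctrl.get_state();print(dish_now(),s['joint_pos'],s['contact_force'])
for n in ('wrist','scene','top'):
  f=grab(n,n+'7');im=f['img'][:,:,::-1]
  if n=='scene': im=cv2.resize(im[130:330,200:440],(720,600),interpolation=cv2.INTER_CUBIC)
  if n=='top': im=cv2.resize(im[170:350,250:470],(733,600),interpolation=cv2.INTER_CUBIC)
  cv2.imwrite(f'pics/{n}7c.png',cv2.convertScaleAbs(im,alpha=1.6))
print(row(*tool_for(cs(130,70),102.7)))
```

```text
(array([510.28673628,  51.45158556,  90.93901328]), np.float64(102.64542374270694), np.float64(0.14801991332363207)) [-0.04175217  0.44858857  1.61002421  0.22294686  1.14873976 -0.36281638] [ 0.65408212  0.19038563 -2.22016137]
[-0.072, -0.016, 0.344, 0.027, -0.001, 0.001]
```

View pics/scene7c.png

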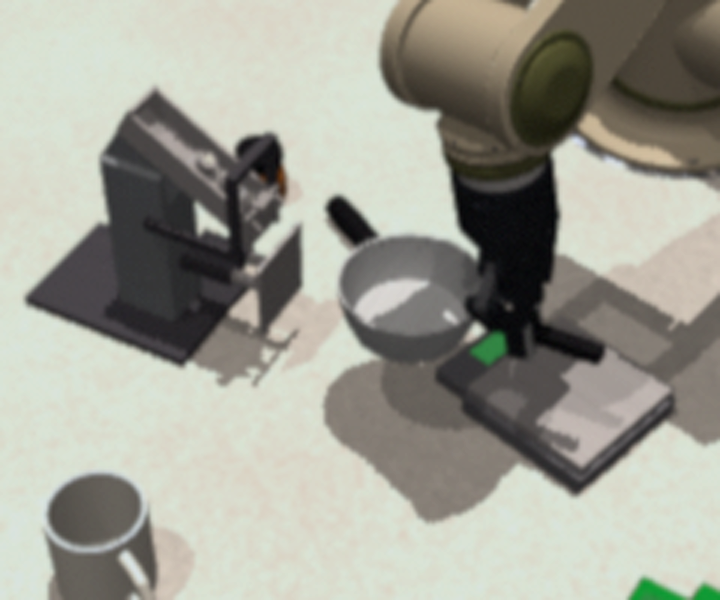

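View pics/top7c.png

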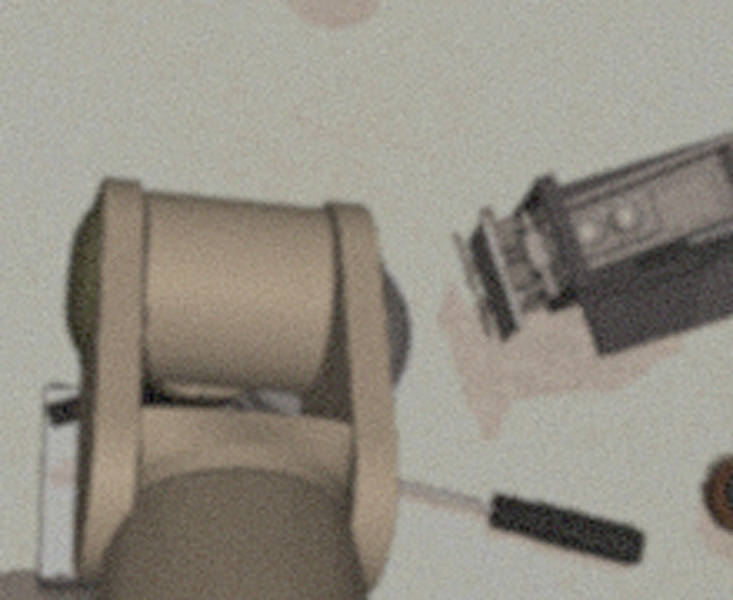

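View pics/wrist7c.png

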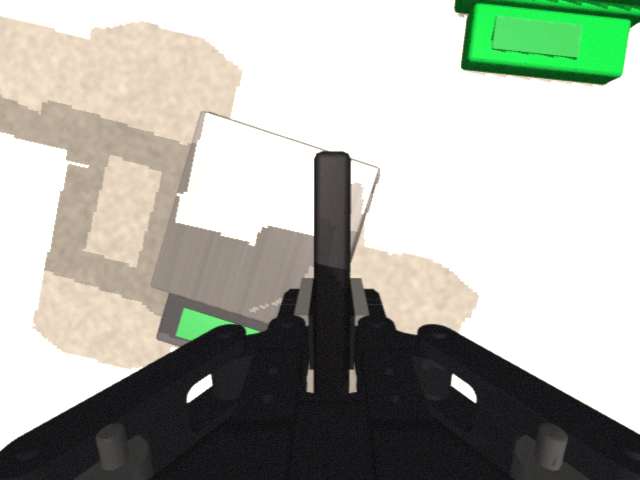

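Run:
```python
from h import *
c,y,t=dish_now();f=load('scene')
im=cv2.convertScaleAbs(cv2.resize(f['img'][130:330,200:440,::-1],(720,600),interpolation=cv2.INTER_CUBIC),alpha=1.6)
for z,rr,col in ((45,60,(0,0,255)),(0,48,(255,0,0))):
  for a in range(0,360,8):
    q=(proj(f,c+[rr*np.cos(np.radians(a)),rr*np.sin(np.radians(a)),z])-[200,130])*3;cv2.circle(im,(int(q[0]),int(q[1])),1,col,-1)
q=lambda p:tuple(int(v) for v in (proj(f,p)-[200,130])*3)
print(q([537,-66,125]))
for s in (30,70): cv2.circle(im,q(cs(s-60,115)),3,(0,255,0),-1)
cv2.circle(im,q(np.array([539,-85,135])),3,(255,0,255),-1)
cv2.imwrite('pics/s7o.png',im)
```

```text
(277, 243)
```

View pics/s7o.png

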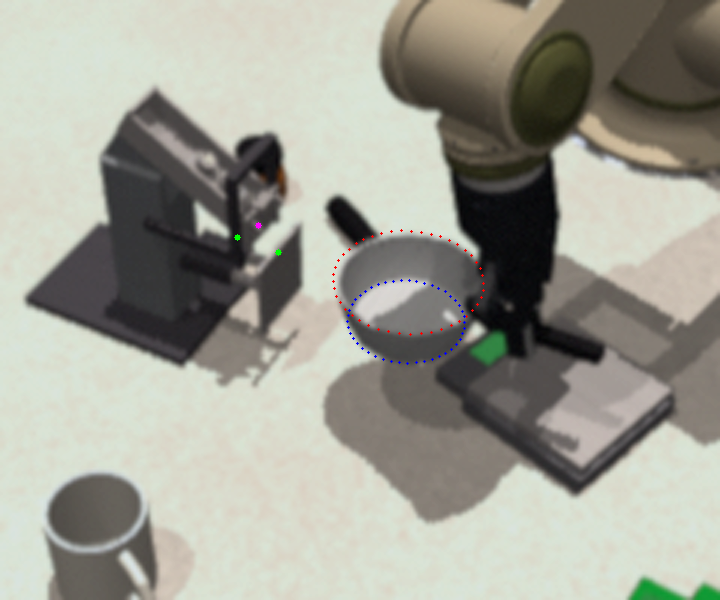

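Run:
```python
from h import *
s=ctrl.get_state();M=s['eef_rot'];print(M.T@d/60)
for ss in (130,100,85): print(ss,row(*tool_for(cs(ss,70),102.7)))
```

```text
[-1.62985224e-02 -2.57647810e-05 -3.48357302e-03]
130 [-0.072, -0.016, 0.344, 0.027, -0.001, 0.001]
100 [-0.561, -0.017, 0.239, 0.027, -0.001, 0.001]
85 [-0.805, -0.017, 0.187, 0.027, -0.001, 0.001]
```

Request:
{"fn": "play_rows", "kwargs": {"targets": [-0.03,-0.01,0.12,0.02,0,0,-0.07,-0.016,0.34,0.03,0,0,-0.2,-0.016,0.31,0.03,0,0,-0.4,-0.016,0.27,0.03,0,0,-0.6,-0.016,0.23,0.03,0,0,-0.74,-0.016,0.2,0.03,0,0,-0.8,-0.016,0.19,0.03,0,0,-0.8,-0.016,0.19,0.03,0,0,-0.8,-0.016,0.19,0.03,0,0]}}

```text
time: 12.18
tool_pos: [494.9, 109.6, 67.7]
eef_rot: [[-0.217, 0.975, -0.05], [0.953, 0.223, 0.203], [0.209, -0.003, -0.978]]
contact_force: [-0.0, -0.1, -2.1]
width: 13.2
```

Run:
```python
from h import *
c,y,t=dish_now();print(c,y,t,'s',-(c-L0)@d,'lat',np.cross(d,c-L0)[2]);s=ctrl.get_state();print('F along d',s['contact_force']@d,s['contact_force'],s['ft_torque'])
f=grab('scene','s8');im=cv2.convertScaleAbs(cv2.resize(f['img'][150:310,220:412,::-1],(720,600),interpolation=cv2.INTER_CUBIC),alpha=1.6)
cv2.imwrite('pics/s8c.png',im)
print(row(*tool_for(cs(70,70),102.7)),row(*tool_for(cs(55,70),102.7)))
```

```text
[519.21362706   8.07037418  70.01276592] 102.75267792439219 0.015990476762590897 s 85.65589964523966 lat 0.045873803414032466
F along d 0.08949368449778851 [-0.00507858 -0.09288261 -2.05975185] [ 0.00341117 -0.03968905 -0.05678017]
[-0.256, 0.0, -0.055, -0.004, -0.001, 0.009] [-0.5, -0.001, -0.107, -0.004, -0.001, 0.009]
```

View pics/s8c.png

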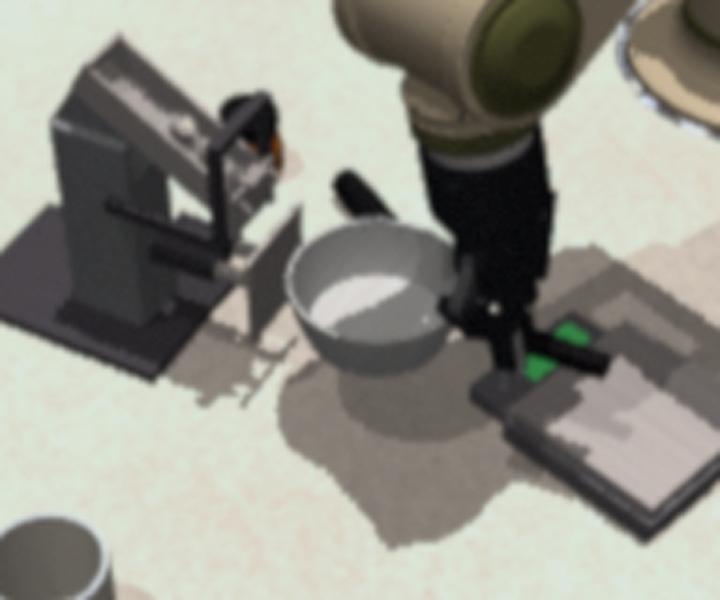

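Request:
{"fn": "play_rows", "kwargs": {"targets": [-0.06,0,-0.013,0,0,0,-0.12,0,-0.026,0,0,0,-0.18,0,-0.04,0,0,0,-0.22,0,-0.047,0,0,0,-0.26,0,-0.055,0,0,0,-0.26,0,-0.055,0,0,0]}}

```text
time: 12.98
tool_pos: [498.3, 94.1, 67.6]
eef_rot: [[-0.217, 0.975, -0.05], [0.953, 0.222, 0.204], [0.21, -0.004, -0.978]]
contact_force: [-0.9, 3.0, -2.2]
width: 12.9
```

Request:
{"fn": "play_rows", "kwargs": {"targets": [-0.05,0,-0.01,0,0,0,-0.1,0,-0.02,0,0,0,-0.15,0,-0.032,0,0,0,-0.15,0,-0.032,0,0,0]}}

```text
time: 13.48
tool_pos: [500.6, 84.6, 67.6]
eef_rot: [[-0.216, 0.975, -0.05], [0.954, 0.222, 0.203], [0.209, -0.003, -0.978]]
contact_force: [-0.7, 3.4, -3.1]
width: 13.0
```

Run:
```python
from h import *
c,y,t=dish_now();print(c,y,t,'s',-(c-L0)@d,'lat',np.cross(d,c-L0)[2]);s=ctrl.get_state();print('F along d',s['contact_force']@d,s['contact_force'],s['ft_torque'])
f=grab('scene','s9');im=cv2.convertScaleAbs(cv2.resize(f['img'][150:310,220:412,::-1],(720,600),interpolation=cv2.INTER_CUBIC),alpha=1.6)
cv2.imwrite('pics/s9c.png',im)
```

```text
[524.86472529 -16.91144482  69.8968785 ] 102.71331993859567 0.020440018857877017 s 60.0428997453302 lat 0.06655725100690013
F along d -3.5136357227263355 [-0.72363424  3.43867626 -3.061822  ] [0.63851501 0.12366688 0.00573531]
```

View pics/s9c.png

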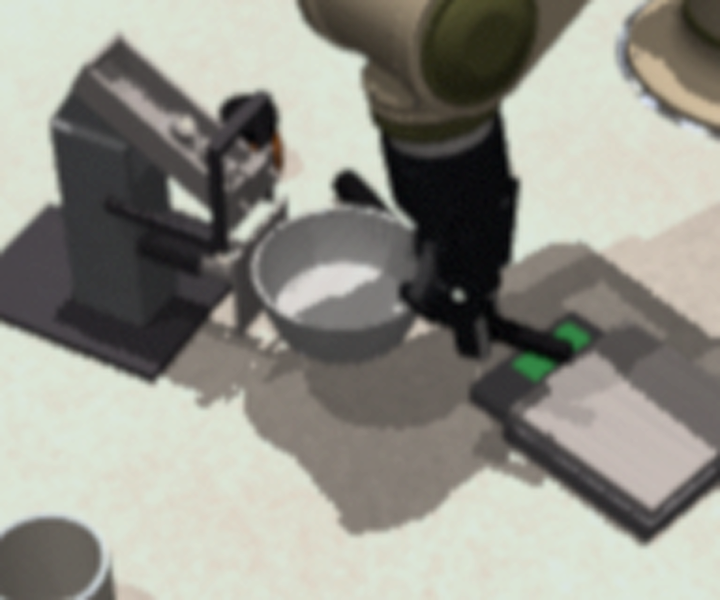

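Request:
{"fn": "play_rows", "kwargs": {"targets": [-0.06,0,-0.013,0,0,0,-0.12,0,-0.026,0,0,0,-0.18,0,-0.038,0,0,0,-0.24,0,-0.051,0,0,0,-0.3,0,-0.064,0,0,0,-0.34,0,-0.072,0,0,0,-0.34,0,-0.072,0,0,0]}}

```text
time: 14.4
tool_pos: [504.9, 64.8, 67.6]
eef_rot: [[-0.217, 0.975, -0.05], [0.953, 0.222, 0.204], [0.21, -0.004, -0.978]]
contact_force: [-1.8, 6.7, -2.5]
width: 12.9
```

Run:
```python
from h import *
c,y,t=dish_now();print(c,y,t,'s',-(c-L0)@d,'lat',np.cross(d,c-L0)[2]);s=ctrl.get_state();print('F along d',s['contact_force']@d)
```

```text
[529.25981324 -36.77714853  69.76774059] 102.73229034150778 0.06225368668236784 s 39.69697613743979 lat -0.013282186297367105
F along d -6.894109897714976
```

Request:
{"fn": "play_rows", "kwargs": {"targets": [-0.03,0,-0.007,0,0,0,-0.06,0,-0.013,0,0,0,-0.08,0,-0.017,0,0,0,-0.08,0,-0.017,0,0,0]}}

```text
time: 14.9
tool_pos: [506.0, 60.1, 67.6]
eef_rot: [[-0.217, 0.975, -0.05], [0.953, 0.223, 0.204], [0.21, -0.004, -0.978]]
contact_force: [-1.6, 5.9, -2.1]
width: 12.8
```

Request:
{"fn": "play_rows", "kwargs": {"targets": [-0.025,0,-0.005,0,0,0,-0.05,0,-0.01,0,0,0,-0.05,0,-0.01,0,0,0]}}

```text
time: 15.28
tool_pos: [506.4, 57.3, 67.3]
eef_rot: [[-0.217, 0.975, -0.051], [0.953, 0.223, 0.204], [0.211, -0.004, -0.978]]
contact_force: [-1.4, 7.1, -7.4]
width: 13.0
```

Run:
```python
from h import *
c,y,t=dish_now();print(c,y,t,'s',-(c-L0)@d,'lat',np.cross(d,c-L0)[2]);s=ctrl.get_state();print('F along d',s['contact_force']@d)
f=grab('scene','s10');im=cv2.convertScaleAbs(cv2.resize(f['img'][150:310,220:412,::-1],(720,600),interpolation=cv2.INTER_CUBIC),alpha=1.6)
cv2.imwrite('pics/s10c.png',im)
```

```text
[530.71466258 -44.20128276  69.4310865 ] 102.73866908248665 0.1283038996949633 s 32.134633629919726 lat -0.22619413317404113
F along d -7.25743732347706
```

View pics/s10c.png

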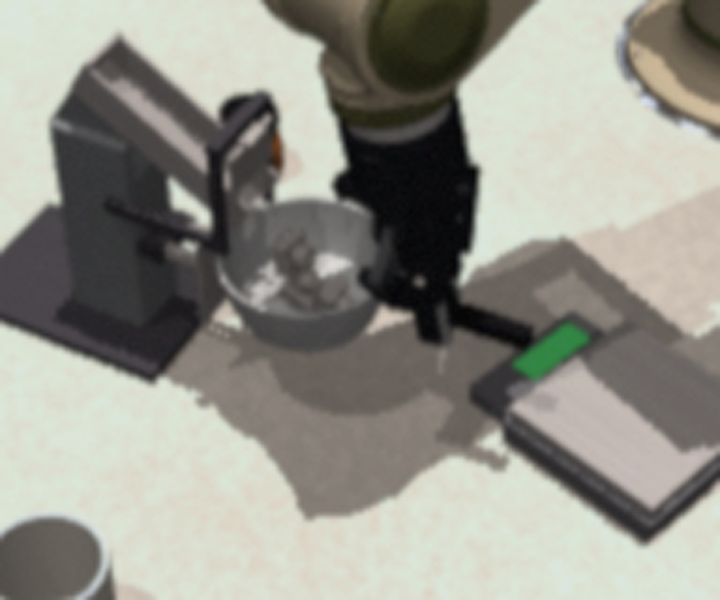

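Request:
{"fn": "play_rows", "kwargs": {"targets": [0,0,0,0,0,0,0,0,0,0,0,0,0,0,0,0,0,0,0,0,0,0,0,0]}}

```text
time: 15.82
tool_pos: [506.1, 57.5, 67.1]
eef_rot: [[-0.216, 0.975, -0.052], [0.953, 0.223, 0.205], [0.211, -0.005, -0.977]]
contact_force: [-1.6, 6.4, -5.4]
width: 13.0
```

Run:
```python
from h import *
s=ctrl.get_state();print('F along d',s['contact_force'])
f=grab('scene','s11');im=cv2.convertScaleAbs(cv2.resize(f['img'][170:260,230:330,::-1],(667,600),interpolation=cv2.INTER_CUBIC),alpha=2)
cv2.imwrite('pics/s11c.png',im)
f=grab('top','t11');im=cv2.convertScaleAbs(cv2.resize(f['img'][190:290,340:480,::-1],(784,560),interpolation=cv2.INTER_CUBIC),alpha=2)
cv2.imwrite('pics/t11c.png',im)
```

```text
F along d [-1.60506191  6.43787132 -5.43327782]
```

View pics/s11c.png

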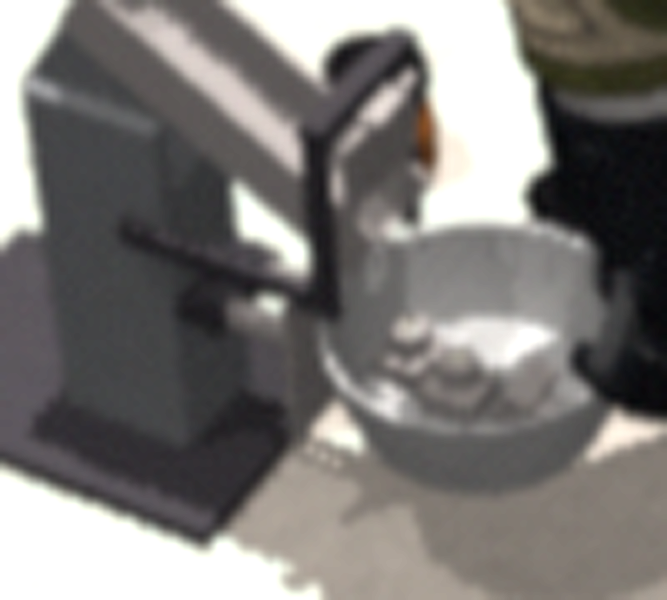

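View pics/t11c.png

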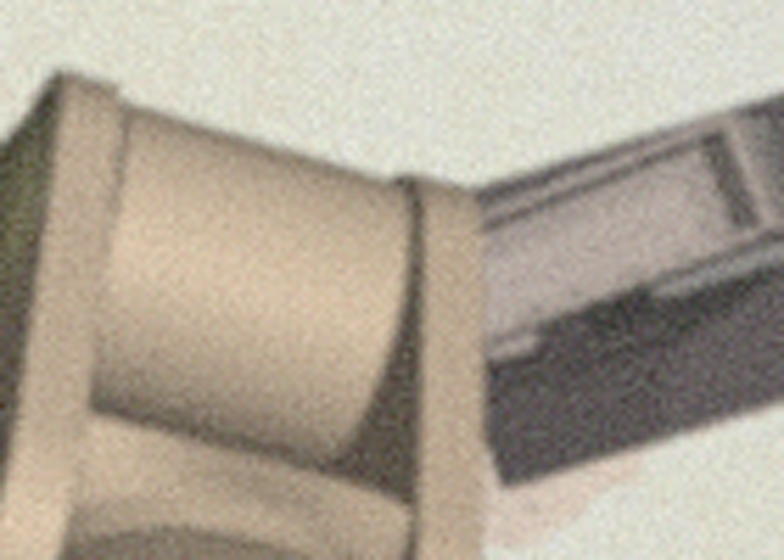

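Run:
```python
from h import *
for a in ((cs(29+12,69),102.7),(cs(105,70),102.7),([432.1,164.5,95],102.7)): print(row(*tool_for(*a)))
```

```text
[0.14, 0.009, 0.037, -0.02, -0.02, 0.002]
[1.186, 0.012, 0.246, -0.02, -0.02, 0.002]
[3.758, -0.826, 0.379, -0.02, -0.02, 0.002]
```

Request:
{"fn": "play_rows", "kwargs": {"targets": [0.03,0,0.007,0,0,0,0.09,0,0.02,0,0,0,0.17,0,0.037,0,0,0,0.27,0,0.057,0,0,0,0.39,0,0.08,0,0,0,0.52,0,0.11,0,0,0,0.66,0,0.14,0,0,0,0.8,0,0.17,0,0,0,0.94,0,0.2,0,0,0,1.06,0,0.22,0,0,0,1.15,0.01,0.24,0,0,0,1.19,0.01,0.25,0,0,0,1.19,0.01,0.25,0,0,0]}}

```text
time: 17.55
tool_pos: [491.3, 128.1, 67.8]
eef_rot: [[-0.217, 0.975, -0.05], [0.954, 0.223, 0.203], [0.209, -0.003, -0.978]]
contact_force: [-0.1, -0.9, -3.8]
width: 13.2
```

Run:
```python
from h import *
c,y,t=dish_now();print(c,y,t);s=ctrl.get_state();print(s['contact_force'],s['joint_pos'])
f=grab('wrist','w12');g=cv2.cvtColor(f['img'],cv2.COLOR_RGB2GRAY);print(g[140:165:2,331])
f=grab('scene','s12');im=cv2.convertScaleAbs(cv2.resize(f['img'][160:300,240:408,::-1],(720,600),interpolation=cv2.INTER_CUBIC),alpha=2)
cv2.imwrite('pics/s12c.png',im)
print(row(*tool_for([432.1,164.5,95],102.7)))
```

```text
[515.66683269  26.51911146  70.10819354] 102.74101243645701 0.009301425704593426
[-0.12927591 -0.89227613 -3.78582191] [-0.09076755  0.48060705  1.62952716  0.22240628  1.11063709 -0.42186663]
[216 215 214 215 215 125  28  37  49  53  54  54  54]
[2.585, -0.847, 0.131, -0.002, 0.0, 0.004]
```

View pics/s12c.png

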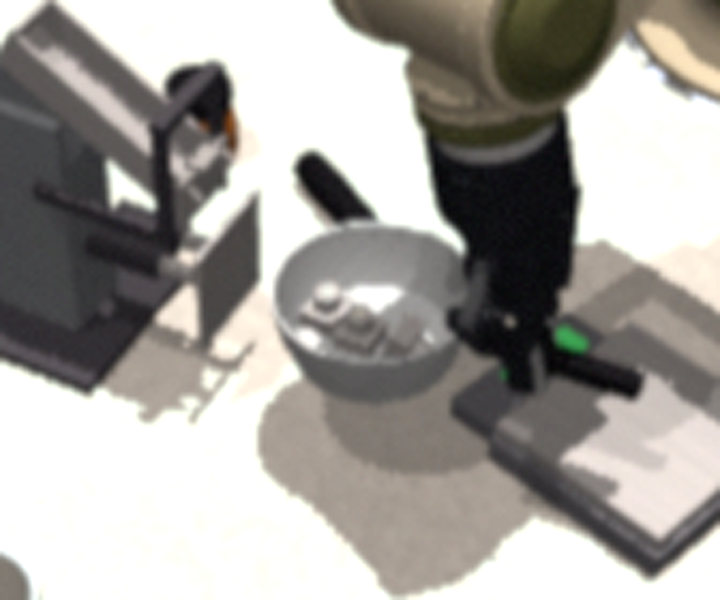

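View pics/w12.png

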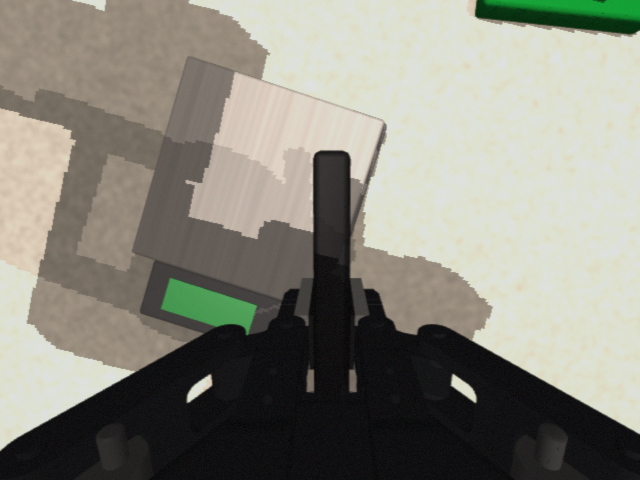

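Run:
```python
from h import *
f=load('wrist');r=np.round
a,b,c=[onz(f,*q,34) for q in ((188,57),(385,122),(133,250))];print(r(a),r(b),r(c),np.linalg.norm(a-b),np.linalg.norm(a-c),(b+c)/2)
g=cv2.cvtColor(cv2.imread('pics/w5.png'),cv2.COLOR_BGR2GRAY);print(g[140:165:2,331])
a0=np.array([-0,0]);
R0=np.array(row(*tool_for([432.1,164.5,95],102.7)));
for q in (.03,.1,.2,.31,.42,.53,.64,.75,.85,.93,.98,1): print(', '.join(f'{v:g}' for v in np.round(R0[:3]*q,2)),'0, 0, 0',sep=', ',end=', ')
```

```text
[381. 231.  34.] [504. 220.  34.] [370. 110.  34.] 123.54791417007279 121.25691565643565 [437.08806766 164.98399341  34.        ]
[175 174 175 176 180 175  35  23  28  38  36  34  38]
0.08, -0.03, 0, 0, 0, 0, 0.26, -0.08, 0.01, 0, 0, 0, 0.52, -0.17, 0.03, 0, 0, 0, 0.8, -0.26, 0.04, 0, 0, 0, 1.09, -0.36, 0.06, 0, 0, 0, 1.37, -0.45, 0.07, 0, 0, 0, 1.65, -0.54, 0.08, 0, 0, 0, 1.94, -0.64, 0.1, 0, 0, 0, 2.2, -0.72, 0.11, 0, 0, 0, 2.4, -0.79, 0.12, 0, 0, 0, 2.53, -0.83, 0.13, 0, 0, 0, 2.58, -0.85, 0.13, 0, 0, 0,
```

Request:
{"fn": "play_rows", "kwargs": {"targets": [0.08,-0.03,0,0,0,0,0.26,-0.08,0.01,0,0,0,0.52,-0.17,0.03,0,0,0,0.8,-0.26,0.04,0,0,0,1.09,-0.36,0.06,0,0,0,1.37,-0.45,0.07,0,0,0,1.65,-0.54,0.08,0,0,0,1.94,-0.62,0.1,0,0,0,2.2,-0.69,0.11,0,0,0,2.4,-0.75,0.12,0,0,0,2.53,-0.79,0.13,0,0,0,2.58,-0.8,0.13,0,0,0,2.58,-0.8,0.13,0,0,0,2.58,-0.8,0.13,0,0,0]}}

```text
time: 19.4
tool_pos: [410.8, 266.3, 92.6]
eef_rot: [[-0.216, 0.975, -0.05], [0.954, 0.222, 0.203], [0.209, -0.003, -0.978]]
contact_force: [-0.8, -0.4, -2.6]
width: 13.0
```

Run:
```python
from h import *
c,y,t=dish_now();print(c,y,t)
f=grab('scene','s13');im=cv2.convertScaleAbs(cv2.resize(f['img'][190:310,310:454,::-1],(720,600),interpolation=cv2.INTER_CUBIC),alpha=2)
o=np.array([310,190])
for ctr,z,rr,col in ((c,45,60,(0,0,255)),(c,0,48,(255,0,0))):
  for a in range(0,360,8):
    q=(proj(f,ctr+[rr*np.cos(np.radians(a)),rr*np.sin(np.radians(a)),z])-o)*5;cv2.circle(im,(int(q[0]),int(q[1])),1,col,-1)
cv2.imwrite('pics/s13c.png',im)
for z in (45,36,33): print(z,row(*tool_for([435,165,z],102.7)))
```

```text
[435.06945666 164.72505823  94.91782414] 102.70645938534786 0.015350036416093798
45 [-0.169, 0.003, 0.815, -0.003, -0.0, 0.0]
36 [-0.201, 0.004, 0.962, -0.003, -0.0, 0.0]
33 [-0.211, 0.004, 1.01, -0.003, -0.0, 0.0]
```

View pics/s13c.png

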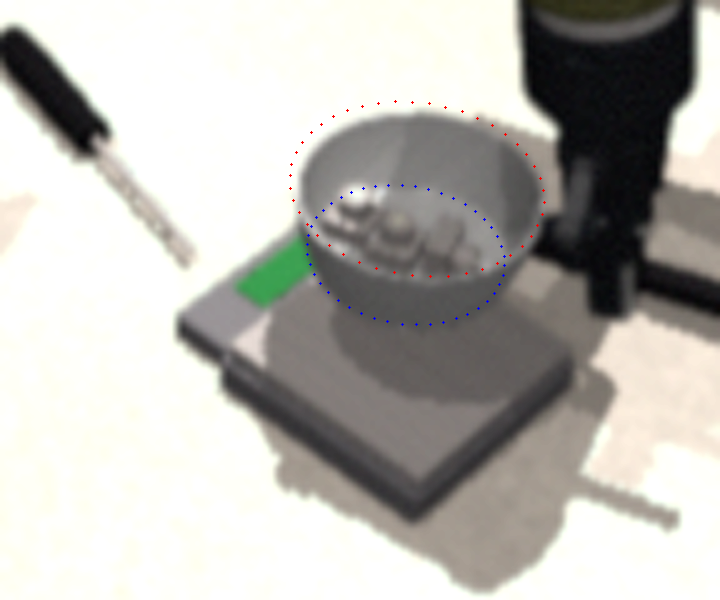

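Request:
{"fn": "play_rows", "kwargs": {"targets": [-0.02,0,0.1,0,0,0,-0.05,0,0.25,0,0,0,-0.08,0,0.4,0,0,0,-0.12,0,0.57,0,0,0,-0.15,0,0.71,0,0,0,-0.17,0,0.8,0,0,0,-0.18,0,0.87,0,0,0,-0.18,0,0.87,0,0,0]}}

```text
time: 20.45
tool_pos: [410.3, 266.9, 39.2]
eef_rot: [[-0.217, 0.975, -0.05], [0.954, 0.222, 0.203], [0.209, -0.004, -0.978]]
contact_force: [0.0, -0.4, -3.4]
width: 13.1
```

Request:
{"fn": "play_rows", "kwargs": {"targets": [-0.006,0,0.028,0,0,0,-0.012,0,0.056,0,0,0,-0.012,0,0.056,0,0,0]}}

```text
time: 20.82
tool_pos: [410.4, 266.8, 36.0]
eef_rot: [[-0.217, 0.975, -0.049], [0.954, 0.222, 0.203], [0.209, -0.003, -0.978]]
contact_force: [-0.3, -0.4, -2.9]
width: 13.1
```

Run:
```python
from h import *
c,y,t=dish_now();print(c,y,t);s=ctrl.get_state();print(s['contact_force'],s['ft_torque'])
f=grab('scene','s14');im=cv2.convertScaleAbs(cv2.resize(f['img'][190:310,310:454,::-1],(720,600),interpolation=cv2.INTER_CUBIC),alpha=2)
cv2.imwrite('pics/s14c.png',im)
```

```text
[434.7001123  165.27799523  38.32185854] 102.73612104412234 0.0018632633294953086
[-0.2680137  -0.43848657 -2.93775587] [ 0.06199779  0.0073864  -0.02416881]
```

View pics/s14c.png

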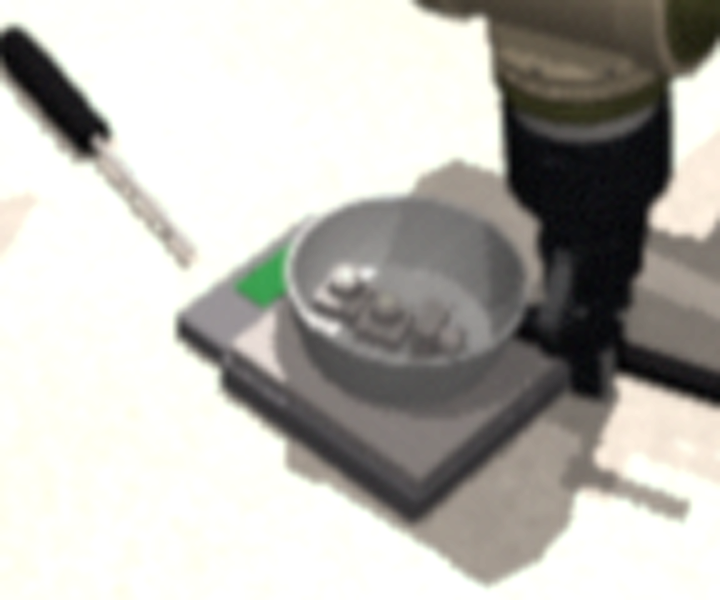

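Request:
{"fn": "play_rows", "kwargs": {"targets": [-0.005,0,0.025,0,0,0,-0.01,0,0.045,0,0,0,-0.01,0,0.045,0,0,0]}}

```text
time: 21.25
tool_pos: [410.5, 267.0, 33.4]
eef_rot: [[-0.217, 0.975, -0.049], [0.953, 0.223, 0.203], [0.209, -0.003, -0.978]]
contact_force: [-1.3, 2.7, 1.2]
width: 13.2
```

Request:
{"fn": "play_rows", "kwargs": {"targets": [-0.005,0,0.025,0,0,0,-0.005,0,0.025,0,0,0]}}

```text
time: 21.5
tool_pos: [410.5, 267.0, 32.1]
eef_rot: [[-0.217, 0.975, -0.049], [0.953, 0.223, 0.203], [0.209, -0.002, -0.978]]
contact_force: [-1.7, 3.8, 6.2]
width: 13.0
```

Run:
```python
from h import *
c,y,t=dish_now();print(c,y,t);s=ctrl.get_state();print(s['contact_force'],s['ft_torque'])
```

```text
[434.85534718 165.48703423  34.33362259] 102.74074543004826 0.045210148972308156
[-1.70963977  3.79312585  6.21093464] [-0.02066935  0.11055169  0.00713078]
```

Request:
{"fn": "play_rows", "kwargs": {"targets": [0,0,0,0,0,0,0,0,0,0,0,0,0,0,0,0,0,0,0,0,0,0,0,0,0,0,0,0,0,0,0,0,0,0,0,0], "grip": 45}}

```text
time: 22.25
tool_pos: [410.3, 266.8, 31.7]
eef_rot: [[-0.217, 0.975, -0.05], [0.954, 0.222, 0.203], [0.209, -0.003, -0.978]]
contact_force: [-0.6, -0.3, 0.4]
width: 45.1
```

Run:
```python
from h import *
f=grab('wrist','w15')
s=ctrl.get_state();print(s['contact_force'],s['width']);print(row(s['tool_pos']+[0,0,150],s['eef_rot']))
```

```text
[-0.69091424 -0.14839418 -0.78572316] 45.270821331346475
[0.522, -0.008, -2.445, 0.0, 0.0, 0.0]
```

View pics/w15.png

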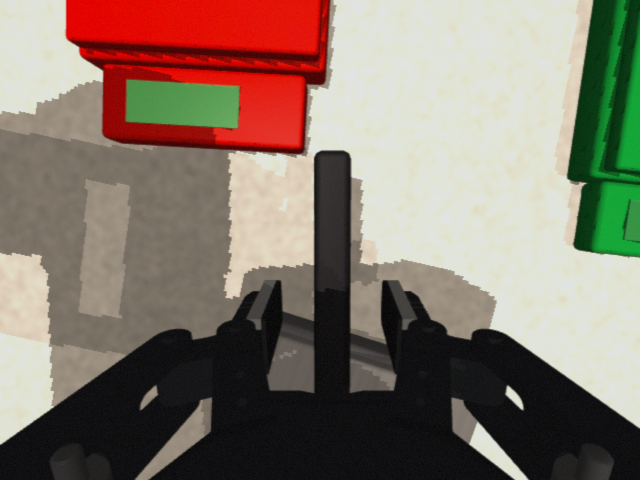

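Request:
{"fn": "play_rows", "kwargs": {"targets": [0.04,0,-0.2,0,0,0,0.13,0,-0.6,0,0,0,0.25,0,-1.2,0,0,0,0.4,0,-1.9,0,0,0,0.52,0,-2.45,0,0,0,0.9,0,-3,0,0,0,1.6,0,-3.3,0,0,0,2.4,0,-3.4,0,0,0,3.2,0,-3.5,0,0,0,3.2,0,-3.5,0,0,0,3.2,0,-3.5,0,0,0]}}

```text
time: 23.68
tool_pos: [378.8, 406.8, 277.2]
eef_rot: [[-0.217, 0.975, -0.05], [0.954, 0.223, 0.202], [0.208, -0.004, -0.978]]
contact_force: [-0.0, -0.8, -0.1]
width: 44.9
```

Run:
```python
from h import *
f=grab('scene','s16');im=cv2.convertScaleAbs(cv2.resize(f['img'][190:310,310:454,::-1],(720,600),interpolation=cv2.INTER_CUBIC),alpha=2)
cv2.imwrite('pics/s16c.png',im)
f=grab('top','t16');im=cv2.convertScaleAbs(cv2.resize(f['img'][110:360,180:500,::-1],(768,600),interpolation=cv2.INTER_CUBIC),alpha=1.6);cv2.imwrite('pics/t16c.png',im)
```

View pics/s16c.png

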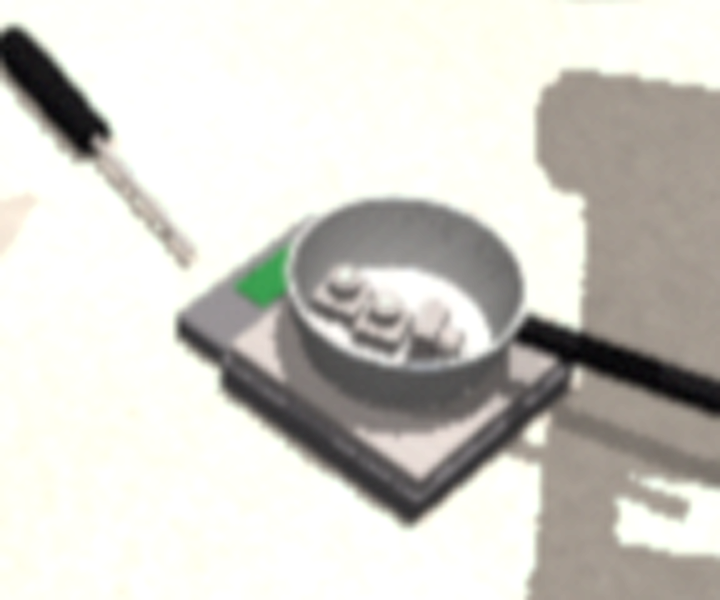

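View pics/t16c.png

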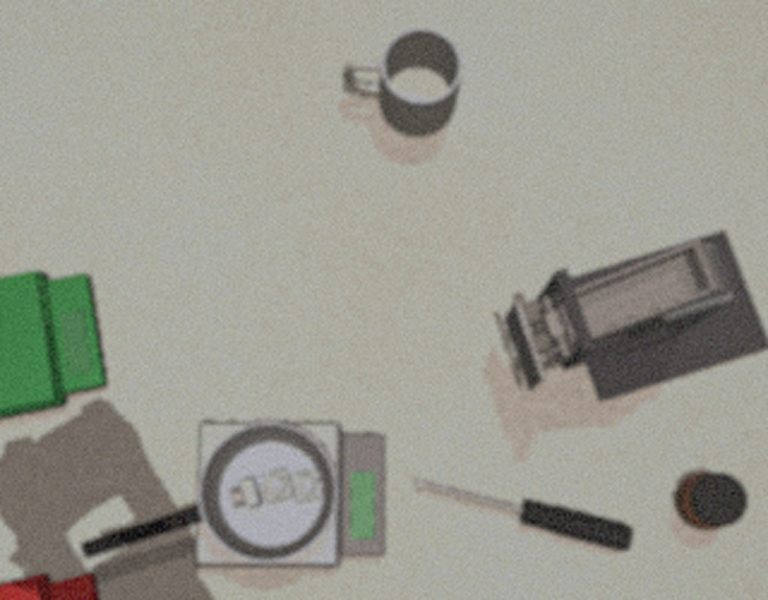

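Run:
```python
from h import *
f=load('top')
a=onz(f,180+268*2.4**-1,110+491/2.4,79);b=onz(f,180+270/2.4,110+493/2.4,38);print(a,b,ctrl.get_state()['contact_force'])
print(ctrl.sign_off())
```

```text
[431.4100659  161.00679605  79.        ] [431.69374523 162.51984471  38.        ] [0.21788471 0.02949876 0.3324971 ]
the job is handed in; nothing more can be done
None
```

The dish with all three sockets is standing on the grey scale's pan, released, and the job is handed in at about 24 s of the 51 s allowed; the sign-off gave no verdict.

- **Pick-up:** My first grasp closed above the handle. The wrist images showed the real fingertips about 40 mm shorter than the stated tool point. I reopened, went 38 mm lower and gripped the handle properly, with no slip at the lift.
- **Dispensing:** I pushed the paddle in with the rim about 20 mm below the lip, meeting roughly 3 to 7 N along the push. All three sockets slid into the dish.
- **Placing:** I set the dish on the pan with the handle pointing away from the dispenser. It touched down at about 6 N, and I then opened the fingers and moved clear.

**Last checks:**
- **Sockets:** the scene and top images show three sockets inside the dish and an empty chute.
- **Position:** my measurements put the dish centre within about 5 mm of the pan centre. The top image gives the dish at (432, 162) mm. The pan measures (432, 164) from above and (437, 165) from the wrist camera.
- **Level:** the dish looked about 2 degrees dish-side-down while I carried it loaded. It looks flat on the pan now, but I did not measure its tilt after release.
- **Bystanders:** the mug, screwdriver and jar look unmoved. The arm was about 0.3 N from zero force, so it was touching nothing.

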